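# Load a row of battery packs into the charging bay and bolt it

### The job

Stand the loose battery pack on the loading plate at the near end of the row of three, in line with them and close behind the last one. Then push all four together as one straight row into the charging bay, under its cover, until the row is tight against the end wall, with no pack tipping over, turning out of line or parting from its neighbours. Then slide the bolt all the way across behind the row, let go of everything, and leave the other things on the table where they are.

Things in the scene. Friction and masses are not known exactly. Their poses are not given: they have to be found in the camera images.
- dock: Charging bay of brown fibreboard, fixed to the table. Origin: on the table top, under the middle of the front edge of its cover; +x points into the bay along the row's path, +z up. All coordinates in these notes are in this frame. A grey electronics box 68 mm high stands behind the end wall, x = 122 to 162 mm. An ear of the plate lies under the bolt, y = 55 to 125 mm, x = -8 to 26 mm.
- plate_end (a point): Middle of the near edge of the loading plate, on its top: x = -150, y = 0, z = 6 mm. The plate is 110 mm wide (y -55 to 55), 6 mm thick and runs on as the floor of the bay; the packs slide on it. Nothing lies over it in front of the cover (x below 0).
- mouth (a point): Mouth of the bay at plate level: x = 0, y = 0, z = 6 mm. Side walls' inner faces at y = -30 and 30 mm, 6 mm thick, x = 0 to 122 mm, top at z = 60 mm; the end wall's face at x = 114 mm. Two flared lead-ins, top at z = 30 mm, widen the mouth from 60 mm at x = 0 to 84 mm at x = -45 mm.
- cover_edge (a point): Middle of the lower front edge of the cover: x = 0, y = 0, z = 60 mm. Cover: underside z = 60, top 66 mm, x = 0 to 122 mm; a brown cross bar for the first 14 mm, then clear plastic. The row's near face at home is at x = 18 mm, 18 mm in under the cover: only a tool leaning back some 30 to 50 degrees from vertical, tips ahead, reaches it.
- bay_end (a point): Middle of the end wall's face at plate level: x = 114, y = 0, z = 6 mm; the far face of the first pack rests on it when home.
- pack1_center (a point): Centre of the far pack of the row. Each pack is a grey plastic block standing upright: 24 mm along its x (the row's direction), 54 mm along y, 42 mm high, 90 to 140 g, two small brass contacts on top. Home: x = 102 mm in the dock's frame. The packs start 2 to 4 mm apart, some mm off the middle line and slightly turned; they stand by their weight only.
- pack2_center (a point): Centre of the middle pack of the row, same block. Home: x = 78 mm in the frame of the dock.
- pack3_center (a point): Centre of the nearest pack of the row (to the robot), same block. Home: x = 54 mm in the frame of the dock.
- loose_pack_center (a point): Centre of the loose pack, the same block, standing upright on the table left or right of the loading plate, turned up to 30 degrees; its x is its 24 mm direction, its y its 54 mm direction. Home: x = 30 mm in the frame of the dock.
- bolt (a joint): How far the bolt is slid across the mouth, m: 0 = drawn back, 0.060 = fully across, at its stop. A 12 mm square aluminium bar (x = 2 to 14, z = 22 to 34 mm) that slides to the dock's -y through a slot in the +y wall, with about 1.5 N of friction, and stays where it is left. It can pass only when the row is home.
- bolt_knob (a point): Middle of the bolt's knob: an aluminium post 18 mm in diameter, z = 24 to 62 mm above the table (this point 48 mm), at the outer end of the bar on the dock's +y side, at x = 8 mm, y = 112 mm less the bolt's travel. It moves with the bolt and is pushed towards the dock's -y.
- rover: Bystander: small two-axle robot of brown fibreboard, 94 x 88 x 78 mm; origin under its middle. Stands on the side of the plate opposite the loose pack.
- wheel: Bystander: fibreboard wheel lying flat, 64 mm diameter, 12 mm high; origin under its middle.
- tape: Bystander: roll of tape lying flat, 76 mm diameter, 18 mm high; origin under its middle.
- screw_dish: Bystander: black dish of screws, 72 mm diameter, 18 mm high; origin under its middle.
- screwdriver: Bystander: screwdriver lying on the table, 170 mm long along its x, about 30 mm high.
- gearmotor: Bystander: small white gear motor, 84 x 29 x 19 mm; origin under its middle.
- mug: Bystander: white mug, 80 mm diameter, 90 mm high, with a handle; origin under its middle.
Not all that is in view belongs to the job. What is shaped like the part that bears pack3_center but pink or purple is not meant.

How it is judged (in metres and radians):
On the way, in this order (a step that is already met when the one before it is completed fails the run):
1. the loose pack stands on the plate close behind the row, in line with it (gap under 16 mm, 9 mm sideways, 0.2 rad), while the row is still outside the bay (x of loose_pack_center in the frame of pack3_center between -0.04 and -0.022 m and y of loose_pack_center in the frame of pack3_center between -0.009 and 0.009 m and z of loose_pack_center in the frame of dock below 0.033 m and angle between loose_pack_center's own z axis and vertical below 0.1 rad and angle between the x axis of loose_pack_center and the x axis of pack3_center, either way round below 0.2 rad and x of pack1_center in the frame of dock below 0 m), for 0.2 s.
2. all four packs are home in the bay while the bolt is still drawn back (less than 15 mm across) (x of pack1_center in the frame of dock between 0.0975 and 0.105 m and angle between each of pack1_center, pack2_center, pack3_center, loose_pack_center's own z axis and vertical below 0.08 rad and angle between the x axis of each of pack1_center, pack2_center, pack3_center, loose_pack_center and the x axis of dock, either way round below 0.1 rad and z of pack1_center in the frame of dock between 0.02 and 0.033 m and y of pack1_center in the frame of dock between -0.006 and 0.006 m and x of pack2_center in the frame of dock between 0.0735 and 0.081 m and z of pack2_center in the frame of dock between 0.02 and 0.033 m and y of pack2_center in the frame of dock between -0.006 and 0.006 m and x of pack3_center in the frame of dock between 0.0495 and 0.057 m and z of pack3_center in the frame of dock between 0.02 and 0.033 m and y of pack3_center in the frame of dock between -0.006 and 0.006 m and x of loose_pack_center in the frame of dock between 0.0255 and 0.033 m and z of loose_pack_center in the frame of dock between 0.02 and 0.033 m and y of loose_pack_center in the frame of dock between -0.006 and 0.006 m and value of joint bolt below 0.015 m), for 0.2 s.
At the end, for the whole second after the job is handed in: All four packs stand upright in the bay, each within 4.5 mm short of its home place along the bay (3 mm beyond), within 6 mm of the middle line and 0.1 rad of square, and the bolt is at least 54 mm of its 60 mm across; nothing is held (x of pack1_center in the frame of dock between 0.0975 and 0.105 m and angle between each of pack1_center, pack2_center, pack3_center, loose_pack_center's own z axis and vertical below 0.08 rad and angle between the x axis of each of pack1_center, pack2_center, pack3_center, loose_pack_center and the x axis of dock, either way round below 0.1 rad and z of pack1_center in the frame of dock between 0.02 and 0.033 m and y of pack1_center in the frame of dock between -0.006 and 0.006 m and x of pack2_center in the frame of dock between 0.0735 and 0.081 m and z of pack2_center in the frame of dock between 0.02 and 0.033 m and y of pack2_center in the frame of dock between -0.006 and 0.006 m and x of pack3_center in the frame of dock between 0.0495 and 0.057 m and z of pack3_center in the frame of dock between 0.02 and 0.033 m and y of pack3_center in the frame of dock between -0.006 and 0.006 m and x of loose_pack_center in the frame of dock between 0.0255 and 0.033 m and z of loose_pack_center in the frame of dock between 0.02 and 0.033 m and y of loose_pack_center in the frame of dock between -0.006 and 0.006 m and value of joint bolt above 0.054 m); the robot touches nothing.
It fails at once if the row of three parts: neighbouring packs' centres more than 45 mm apart (distance between pack1_center and pack2_center above 0.045 m or distance between pack2_center and pack3_center above 0.045 m).
It fails at once if a pack of the row tips by more than 0.3 rad or turns more than 0.35 rad out of line, or the loose pack tips by more than 0.8 rad (angle between any of pack1_center, pack2_center, pack3_center's own z axis and vertical above 0.3 rad or angle between the x axis of any of pack1_center, pack2_center, pack3_center and the x axis of dock, either way round above 0.35 rad or angle between loose_pack_center's own z axis and vertical above 0.8 rad).
It fails at once if once the row is on its way in (pack3 beyond x = -0.06 m), the fourth pack is left more than 45 mm behind pack3 (centres) or turns more than 0.35 rad out of line (x of pack3_center in the frame of dock above -0.06 m and (distance between loose_pack_center and pack3_center above 0.045 m or angle between the x axis of loose_pack_center and the x axis of dock, either way round above 0.35 rad)).
It fails at once if a bystander is moved by more than 30 mm (distance of any of rover, wheel, tape, screw_dish, screwdriver, gearmotor, mug from where it was at the start of the episode above 0.03 m).
It also fails if it takes over 72 s, if anything falls off the work surface, if the arm or the gripper's body presses on something with over 40 N, if the wrist force passes 120 N, or if a joint passes its speed limit or range.

### The arm

A 6-joint arm with a two-finger parallel gripper is mounted at the origin on the work surface. World frame = base frame: x ahead of the robot, y to its left, z up, the work surface at z = 0. Lengths are in mm, angles in rad, forces in N, time in s.
With the tool pointing down it reaches from about 300 to 750 mm from the base axis. Payload 8.5 kg.
Tool frame: the origin (TCP) lies at the very end of the fingers, on their centre line; the grasp point (between the pads) lies 19 mm behind it; x points along the fingers, y is the direction in which the jaws open and shut, and the axes are right-handed (so a half turn about x gives the same grasp; the last joint's range is limited). The gripper opens to 88 mm and grips with 3 to 60 N. Pads are 18 mm wide; open, the fingers measure 123 mm over their backs; the gripper's body (75 mm by 187 mm) begins 45 mm behind the grasp point.
Start: joints at [1.045, 0.381, 1.297, -0, 1.464, -0.215], TCP at [168.192, 523.633, 238.748] pointing down, gripper open.
Joint ranges: [-3.11, 3.11], [-0.89, 2.33], [0.22, 2.48], [-1.42, 4.56], [0.17, 2.85], [-2.88, 2.88]. Speed limits (rad/s): [2.39, 2.39, 3.14, 3.14, 3.14, 3.14].

### API

Orientations are given as a unit quaternion [w, x, y, z].
In Python, from station import r gives the robot as it stands.
- The arm moves only by the tool arm_command, never from a script. Its argument "deltas" is a list of rows, each an object of numbers: "tx", "ty", "tz": the shift along the tool's x, y, z in m; "yaw": the turn about the tool's x in rad; "jaw": the closure, from -1 (fully open) to 1 (shut), so that 0 is half open. In form: [{"tx": .., "ty": .., "tz": .., "yaw": .., "jaw": ..}, ...]. A call has 1 to 12 rows; each row shifts and turns the commanded pose from where the row before left it, along the tool's axes as they then stand; what a row does not reach is not made up. A row lasts 1/10 s, in which the tool goes at most 50 mm and 8.59 degrees, less where a joint would pass 70% of its speed; a pose out of reach is approached as far as the arm can. A call with a gripper value outside its range is refused whole. The fingers move at their own pace and stop on an object; the grip force is fixed at half the most. Time passes only in rows, so rows that do not move let the fingers close. It gives the time, the measured TCP pose, the force and the opening at its end, in the units of the state.
- r.observe(): the state, without advancing time (a new reading comes with each control period).
- r.camera(name): name is "scene" or "side" or "wrist"; returns a dict with "pixels" (420x560x3 uint8, red, green, blue), "fx", "fy", "cx", "cy" (pixels), "rvec" (rotation vector, rad) and "tvec" (3), from world to camera coordinates, as OpenCV has them. Camera axes: x right, y down, z forward; pixel columns grow to the right and rows downward; lengths in mm; the calibration is good to about 2 mm. A picture is of the moment at which its call begins. There is no depth.
- r.finish_job(): hands the job in, once; it reports no verdict.
The state is a dict: "time_s": time; "qpos": joint angles; "joint_velocities": joint speeds; "tau": joint torques, N m; "ee_pos": TCP position; "ee_rot": TCP orientation; "ft_force": force on the tool from outside, world axes, zero at the start; "moment": the same for the moment, N m; "finger_gap": finger opening in mm.
Only numpy, scipy, OpenCV 4.12 (cv2) and the standard library are available. Lean on these libraries where they do the work, as an engineer would, in place of code of your own. Each camera call takes 0.05 s, during which the arm holds its last target.

## Working session

There is one attempt and no reset: what is moved stays moved. The work goes in short steps, Python scripts to look and compute and a tool call to move; the robot and the scene stay as the last step left them, time stands still between calls to the robot, and variables do not carry over. Pictures are saved under pics/ and viewed, and the job is handed in when it is done.

Besides the shell and the picture viewer there is one more tool, called after "Request:" by a JSON object that holds its "name" and its "arguments", one argument or row to a line. arm_command: Moves the arm, as the interface text tells. Its arguments: {"type":"object","properties":{"deltas":{"type":"array"}},"required":["deltas"]}

```bash
ls; mkdir -p pics; python3 - <<'E'
from station import r
import cv2
s=r.observe();print(s)
for n in ["scene","side","wrist"]:
    c=r.camera(n);cv2.imwrite(f"pics/{n}0.png",c["pixels"][:,:,::-1]);print(n,{k:c[k] for k in c if k!="pixels"})
E
```

```text
pics
{'time_s': 0.0, 'qpos': array([ 1.04472021e+00,  3.81189332e-01,  1.29824697e+00, -5.36383245e-06,
        1.46362793e+00, -2.15291927e-01]), 'joint_velocities': array([ 1.72069912e-03,  6.36988181e-05,  1.33335556e-03,  2.23615755e-04,
       -1.35230247e-03,  7.02285867e-05]), 'tau': array([ 2.52045858e-03, -4.37924159e+01, -2.24565017e+01,  7.15117157e-02,
        3.51772481e-02, -1.16755641e-04]), 'ee_pos': array([168.04551876, 523.39927872, 238.14601313]), 'ee_rot': array([ 0.69839992,  0.10895128,  0.69877336, -0.10992253]), 'ft_force': array([-0.91285845,  0.11976785, -0.04959816]), 'moment': array([0.03832014, 0.02776674, 0.00447264]), 'finger_gap': 87.8488785037947}
scene {'fx': 530.6923824764262, 'fy': 530.6923824764262, 'cx': 284.9848761588501, 'cy': 208.92919770942342, 'rvec': array([ 1.98292299,  1.67920721, -0.55490641]), 'tvec': array([ -47.62313002, -377.19276978, 2105.78719639])}
side {'fx': 400.4786982385059, 'fy': 400.4786982385059, 'cx': 278.0822481923176, 'cy': 205.10704411443817, 'rvec': array([ 0.91775286, -2.5821494 ,  0.95048169]), 'tvec': array([374.29144242, 314.55871607, 805.18348145])}
wrist {'fx': 338.9745976413778, 'fy': 338.9745976413778, 'cx': 281.05625453475756, 'cy': 210.40854094824957, 'rvec': array([-2.33835932, -1.70668034, -0.24813501]), 'tvec': array([-548.09722234,  -39.51128745,  390.37447669])}
```

View pics/scene0.png

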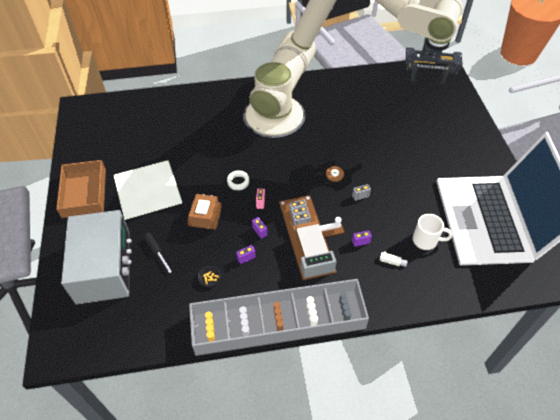

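View pics/side0.png

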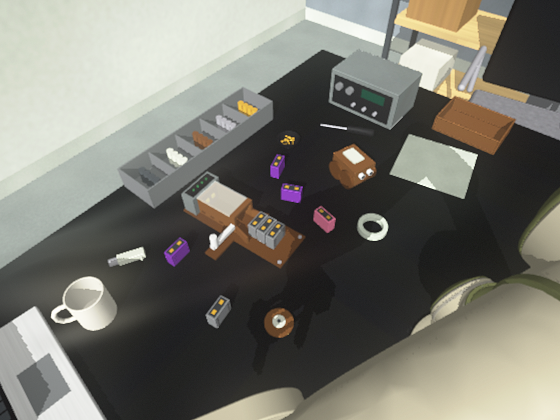

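View pics/wrist0.png

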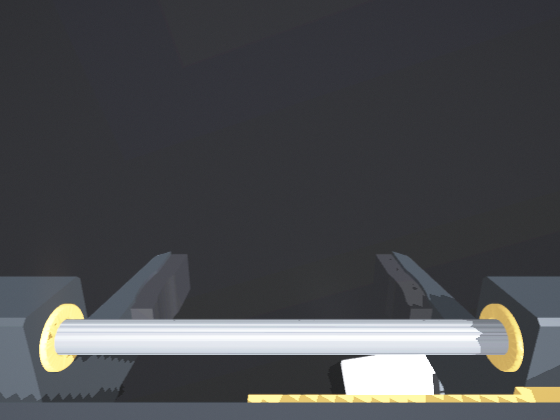

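Candidates for the loose pack are the grey block at scene (361,192) / side (218,310), and these decoys: pink at scene (260,197), purple at (259,227), (246,254) and (361,238). The grey one fits the description. The row of three is at scene (300,211). I'll check both in close crops.

```bash
cat > h.py <<'E'
import numpy as np,cv2
from station import r
from scipy.optimize import least_squares
def P(c,X):
    K=np.array([[c["fx"],0,c["cx"]],[0,c["fy"],c["cy"]],[0,0,1]])
    return cv2.projectPoints(np.asarray(X,float).reshape(-1,1,3),np.asarray(c["rvec"],float),np.asarray(c["tvec"],float),K,None)[0][:,0]
def ray(c,uv,z):
    R=cv2.Rodrigues(np.asarray(c["rvec"],float))[0];o=-R.T@c["tvec"]
    d=R.T@np.array([(uv[0]-c["cx"])/c["fx"],(uv[1]-c["cy"])/c["fy"],1]);t=(z-o[2])/d[2];return o+t*d
def crop(c,x0,y0,w,h,k,name,draw=None):
    im=np.ascontiguousarray(c["pixels"][:,:,::-1])[y0:y0+h,x0:x0+w]
    im=cv2.resize(im,None,fx=k,fy=k,interpolation=cv2.INTER_CUBIC)
    if draw is not None:
        for pl,col in draw:
            q=((P(c,pl)-[x0,y0]+.5)*k-.5)
            cv2.polylines(im,[np.round(q).astype(int).reshape(-1,1,2)],True,col,1)
    cv2.imwrite("pics/"+name,im)
def rot(a): return np.array([[np.cos(a),-np.sin(a)],[np.sin(a),np.cos(a)]])
def D(p,X): # dock pose (x,y,yaw) -> world
    X=np.asarray(X,float).reshape(-1,3);o=X.copy();o[:,:2]=X[:,:2]@rot(p[2]).T+p[:2];return o
def box(p,cx,cy,z0,z1,yaw=0,lx=24,ly=54):
    c=np.array([[-lx/2,-ly/2],[lx/2,-ly/2],[lx/2,ly/2],[-lx/2,ly/2]])@rot(yaw).T+[cx,cy]
    return [D(p,np.c_[c,[z]*4]) for z in (z0,z1)]
def vw(s):
    q=s["ee_rot"]; from scipy.spatial.transform import Rotation as Ro
    return Ro.from_quat([q[1],q[2],q[3],q[0]]).as_matrix()
E
python3 - <<'E'
from h import *
c=r.camera("scene");crop(c,225,165,160,120,5,"s1.png")
c=r.camera("side");crop(c,150,150,200,150,4,"d1.png");crop(c,180,280,80,60,8,"d1b.png")
E
```

```text
(no output)
```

View pics/s1.png

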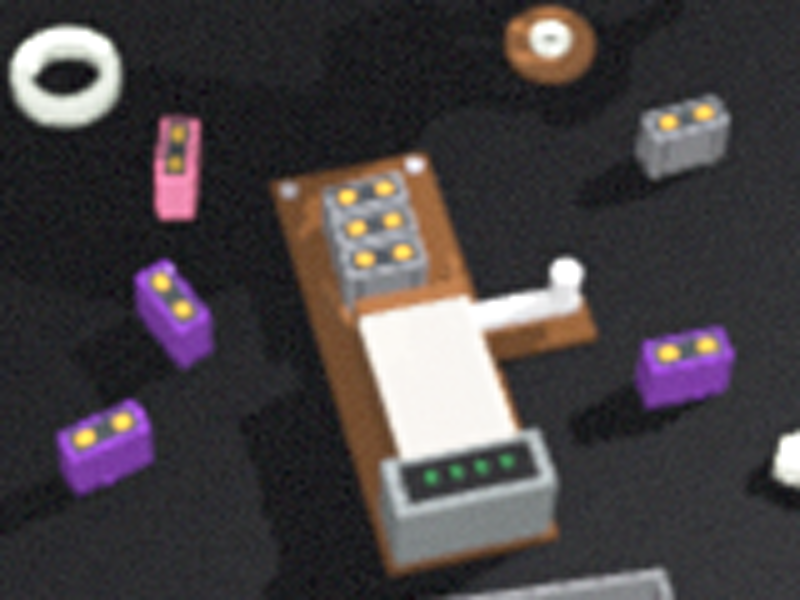

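View pics/d1.png

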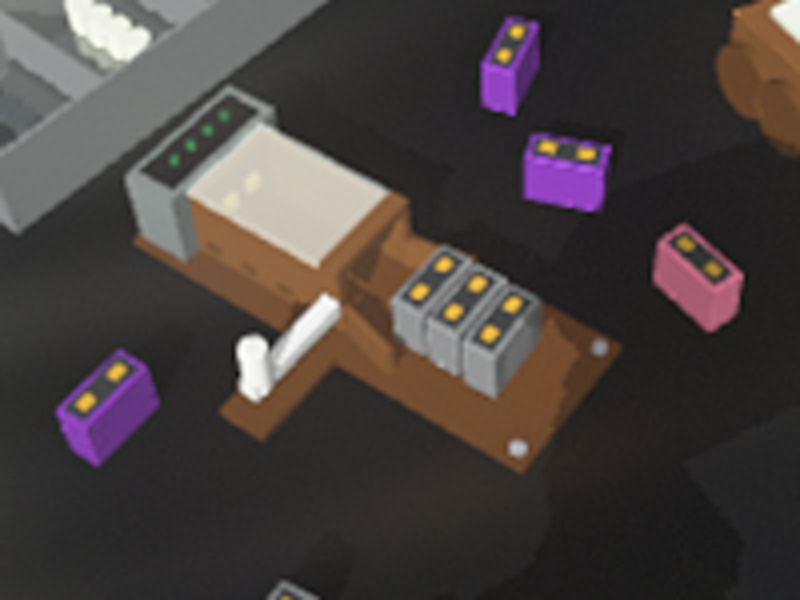

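View pics/d1b.png

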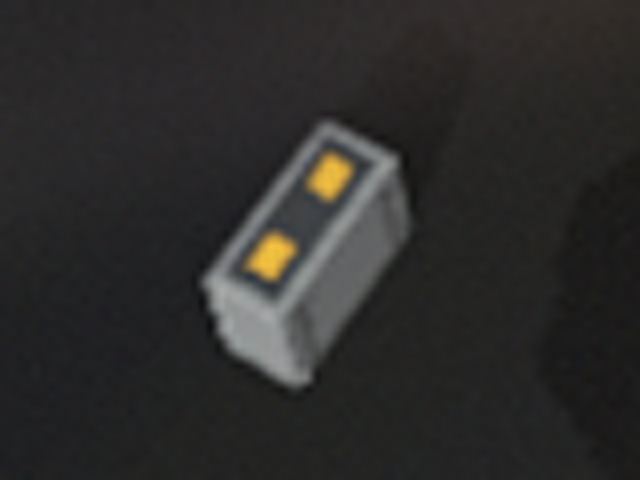

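```bash
cat > fit.py <<'E'
from h import *
from scipy import ndimage
cs=r.camera("scene");cd=r.camera("side")
S=lambda u,v:((u+.5)/5-.5+225,(v+.5)/5-.5+165)
Q=lambda u,v:((u+.5)/4-.5+150,(v+.5)/4-.5+150)
obs=[(cs,S(272,184),(-150,-55,6)),(cs,S(425,153),(-150,55,6)),(cs,S(597,340),(26,125,6)),
(cs,S(360,316),(14,-36,66)),(cs,S(466,297),(14,36,66)),
(cd,Q(622,346),(-150,-55,6)),(cd,Q(522,472),(-150,55,6)),(cd,Q(218,408),(26,125,6)),(cd,Q(262,440),(-8,125,6)),(cd,Q(408,200),(0,-36,66)),(cd,Q(388,192),(14,-36,66)),(cd,Q(320,264),(14,36,66))]
w0=ray(cs,S(348,168),6)[:2]; w1=ray(cs,S(414,306),66)[:2]
f=lambda p:np.concatenate([P(c,D(p,X))[0]-uv for c,uv,X in obs])
d=w1-w0
so=least_squares(f,[*w1,np.arctan2(d[1],d[0])],loss="soft_l1");p=so.x
print("dock",p,np.rad2deg(p[2]));print(np.round(f(p).reshape(-1,2),1).tolist())
np.save("dock.npy",p)
def brass(c):
    hsv=cv2.cvtColor(c["pixels"],cv2.COLOR_RGB2HSV)
    m=(hsv[...,0]>15)&(hsv[...,0]<30)&(hsv[...,1]>150)&(hsv[...,2]>120)
    l,n=ndimage.label(m);return [(tuple(np.round(np.array(ndimage.center_of_mass(m,l,i))[::-1],1)),int((l==i).sum())) for i in range(1,n+1) if (l==i).sum()>2]
for c,reg in((cs,(230,170,380,270)),(cd,(150,150,350,340))):
    for (u,v),a in brass(c):
        if reg[0]<u<reg[2] and reg[1]<v<reg[3]:
            print((u,v),a,np.round(ray(c,(u,v),48),1),np.round(ray(c,(u,v),42),1))
E
python3 fit.py
```

```text
dock [5.79063678e+02 2.10920494e+01 7.59959586e-02] 4.354247685575831
[[0.0, -1.5], [0.0, -1.3], [-0.0, -2.3], [-0.0, -1.1], [0.4, -1.7], [-0.2, -0.3], [-0.2, -0.7], [-0.0, 0.3], [-0.4, -1.0], [-0.3, -0.3], [0.3, -0.7], [-0.9, -0.5]]
(np.float64(294.0), np.float64(203.8)) 4 [490.4  -3.1  48. ] [485.9  -2.2  42. ]
(np.float64(302.7), np.float64(208.7)) 3 [515.3  21.9  48. ] [510.9  22.9  42. ]
(np.float64(296.0), np.float64(210.0)) 3 [516.9  -1.1  48. ] [ 5.125e+02 -2.000e-01  4.200e+01]
(np.float64(305.0), np.float64(215.0)) 3 [542.   24.6  48. ] [537.7  25.6  42. ]
(np.float64(297.3), np.float64(216.7)) 3 [544.6  -1.7  48. ] [540.4  -0.8  42. ]
(np.float64(256.7), np.float64(221.3)) 3 [ 541. -136.   48.] [ 536.8 -135.7   42. ]
(np.float64(261.0), np.float64(226.5)) 4 [ 563.8 -125.    48. ] [ 559.7 -124.6   42. ]
(np.float64(358.0), np.float64(235.2)) 4 [648.7 177.4  48. ] [644.9 179.   42. ]
(np.float64(249.0), np.float64(248.8)) 4 [ 642.2 -174.1   48. ] [ 638.4 -174.    42. ]
(np.float64(241.8), np.float64(252.4)) 5 [ 651.8 -198.1   48. ] [ 648. -198.   42.]
(np.float64(279.0), np.
[... 642 characters left out ...]
2 -4.000e-01  4.800e+01] [516.5  -3.9  42. ]
(np.float64(254.5), np.float64(222.6)) 11 [536.5  26.   48. ] [539.9  22.6  42. ]
(np.float64(277.7), np.float64(225.7)) 10 [486.3  -2.3  48. ] [489.3  -5.8  42. ]
(np.float64(262.7), np.float64(227.7)) 10 [510.7  25.2  48. ] [513.8  21.9  42. ]
(np.float64(272.2), np.float64(233.0)) 10 [482.6  23.   48. ] [485.5  19.7  42. ]
(np.float64(178.8), np.float64(242.5)) 11 [635.7 182.6  48. ] [639.9 180.5  42. ]
(np.float64(170.8), np.float64(250.2)) 13 [633.7 208.9  48. ] [637.8 207.   42. ]
(np.float64(220.9), np.float64(301.8)) 16 [451.3 229.   48. ] [454.  227.2  42. ]
(np.float64(213.5), np.float64(311.6)) 19 [447.5 254.4  48. ] [450.2 252.9  42. ]
```

```bash
cat >> h.py <<'E'
def goto(x,y,z,yd=None):
    # yd: wanted direction angle (rad) of tool y (jaw) axis in world, mod pi
    s=r.observe();M=vw(s);d=M.T@(np.array([x,y,z])-s["ee_pos"])
    out=dict(total=np.round(d/1000,4).tolist())
    if yd is not None:
        a=np.arctan2(M[1,1],M[0,1]); e=(yd-a+np.pi/2)%np.pi-np.pi/2
        # positive yaw about tool x (down) turns world angle negatively
        out["yaw"]=round(float(e*np.sign(M[2,0])),4)
    print(out);return out
E
python3 - <<'E'
from h import *
s=r.observe();M=vw(s);print(np.round(M,3))
c=r.camera("wrist");R=cv2.Rodrigues(np.asarray(c["rvec"]))[0];o=-R.T@c["tvec"];print(o,o-s["ee_pos"],"in tool",M.T@(o-s["ee_pos"]),"fwd in tool",M.T@R[2])
goto(400,240,240,np.deg2rad(98.5)); goto(400,240,240,np.deg2rad(8.5))
E
```

```text
[[-0.     0.306  0.952]
 [-0.     0.952 -0.306]
 [-1.    -0.    -0.   ]]
[ 96.77442597 545.30713625 384.66928381] [-71.37716808  21.71990657 146.04425218] in tool [-146.03876366   -1.19479053  -74.6098522 ] fwd in tool [ 9.57813179e-01 -3.47574457e-04  2.87391360e-01]
{'total': [-0.0013, -0.1991, 0.3075], 'yaw': -0.4591}
{'total': [-0.0013, -0.1991, 0.3075], 'yaw': 1.1117}
```

Request:
{"name": "arm_command", "arguments": {
  "deltas": [
    {"ty": -0.011, "tz": 0.017},
    {"ty": -0.022, "tz": 0.034},
    {"ty": -0.022, "tz": 0.034},
    {"ty": -0.022, "tz": 0.034},
    {"ty": -0.022, "tz": 0.034},
    {"ty": -0.022, "tz": 0.034},
    {"ty": -0.022, "tz": 0.034},
    {"ty": -0.022, "tz": 0.034},
    {"ty": -0.022, "tz": 0.034},
    {"ty": -0.012, "tz": 0.018}
  ]
}}

```text
schema error: expected keys tx, ty, tz, yaw, jaw
```

Request:
{"name": "arm_command", "arguments": {
  "deltas": [
    {"yaw": -0.115},
    {"yaw": -0.115},
    {"yaw": -0.115},
    {"yaw": -0.114},
    {},
    {}
  ]
}}

```text
schema error: expected keys tx, ty, tz, yaw, jaw
```

```bash
python3 - <<'E'
from h import *
s=r.observe();print(s["ee_pos"],s["time_s"],np.round(vw(s),3))
c=r.camera("wrist");crop(c,0,0,560,420,1.4,"w1.png")
E
```

```text
[168.1478536  523.59858993 238.65154339] 0.4 [[-0.     0.306  0.952]
 [-0.     0.952 -0.306]
 [-1.    -0.    -0.   ]]
```

View pics/w1.png

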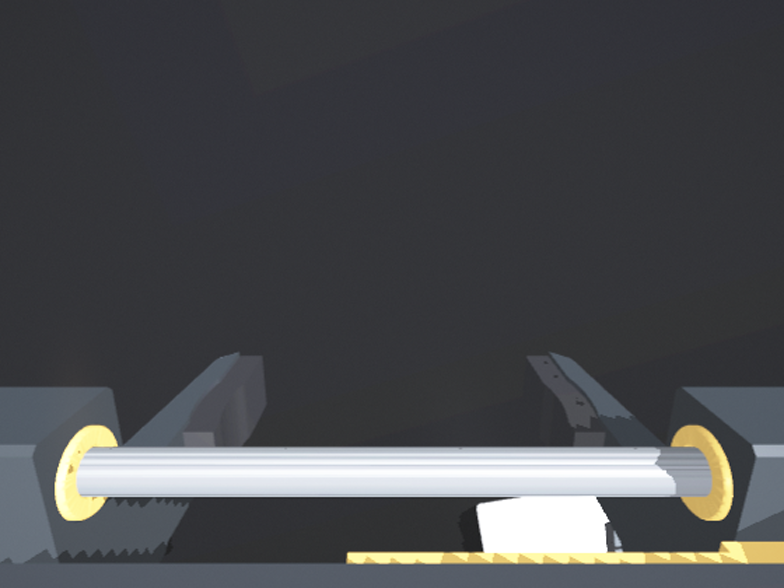

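All five keys are required in every row.

Request:
{"name": "arm_command", "arguments": {
  "deltas": [
    {"tx": 0, "ty": -0.011, "tz": 0.017, "yaw": 0, "jaw": -1},
    {"tx": 0, "ty": -0.022, "tz": 0.034, "yaw": 0, "jaw": -1},
    {"tx": 0, "ty": -0.022, "tz": 0.034, "yaw": 0, "jaw": -1},
    {"tx": 0, "ty": -0.022, "tz": 0.034, "yaw": 0, "jaw": -1},
    {"tx": 0, "ty": -0.022, "tz": 0.034, "yaw": 0, "jaw": -1},
    {"tx": 0, "ty": -0.022, "tz": 0.034, "yaw": 0, "jaw": -1},
    {"tx": 0, "ty": -0.022, "tz": 0.034, "yaw": 0, "jaw": -1},
    {"tx": 0, "ty": -0.022, "tz": 0.034, "yaw": 0, "jaw": -1},
    {"tx": 0, "ty": -0.022, "tz": 0.034, "yaw": 0, "jaw": -1},
    {"tx": 0, "ty": -0.012, "tz": 0.018, "yaw": 0, "jaw": -1}
  ]
}}

```text
time_s: 1.45
ee_pos: [401.2, 238.2, 238.8]
ee_rot: [0.699, 0.11, 0.698, -0.11]
ft_force: [0.6, -0.1, 0.1]
finger_gap: 88.1
```

Request:
{"name": "arm_command", "arguments": {
  "deltas": [
    {"tx": 0, "ty": 0, "tz": 0, "yaw": -0.115, "jaw": -1},
    {"tx": 0, "ty": 0, "tz": 0, "yaw": -0.115, "jaw": -1},
    {"tx": 0, "ty": 0, "tz": 0, "yaw": -0.115, "jaw": -1},
    {"tx": 0, "ty": 0, "tz": 0, "yaw": -0.114, "jaw": -1},
    {"tx": 0, "ty": 0, "tz": 0, "yaw": 0, "jaw": -1},
    {"tx": 0, "ty": 0, "tz": 0, "yaw": 0, "jaw": -1}
  ]
}}

```text
time_s: 2.05
ee_pos: [399.6, 240.3, 238.8]
ee_rot: [0.705, -0.051, 0.705, 0.051]
ft_force: [0.2, 0.2, -0.5]
finger_gap: 88.4
```

```bash
python3 - <<'E'
from h import *
s=r.observe();print(s["ee_pos"],s["time_s"],np.round(vw(s),3))
c=r.camera("wrist");crop(c,0,0,560,420,1.4,"w2.png")
E
```

```text
[399.61742027 240.27562216 238.77618663] 2.05 [[ 0.    -0.145  0.989]
 [ 0.     0.989  0.145]
 [-1.     0.     0.   ]]
```

View pics/w2.png

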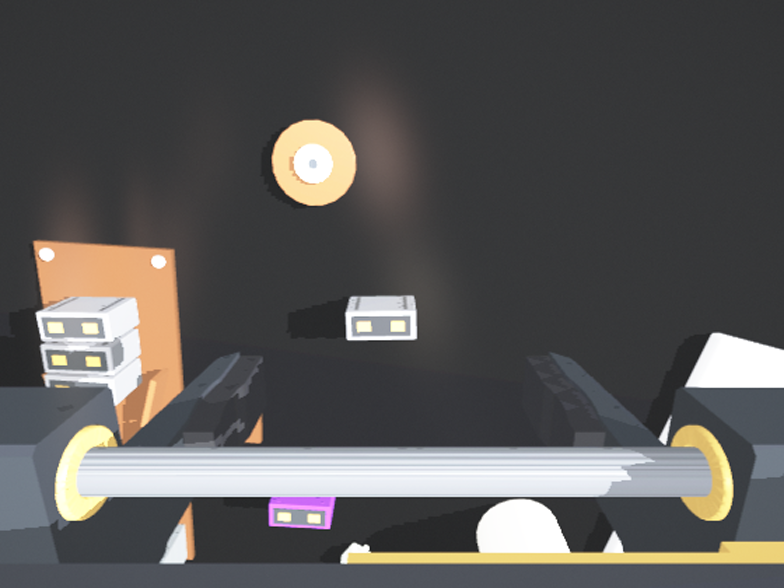

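```bash
cat > br.py <<'E'
from h import *
from scipy import ndimage
def brass(c,lo=(15,60,150),hi=(40,255,255),amin=20,amax=400):
    hsv=cv2.cvtColor(c["pixels"],cv2.COLOR_RGB2HSV);m=cv2.inRange(hsv,lo,hi)>0
    l,n=ndimage.label(m);o=[]
    for i in range(1,n+1):
        a=(l==i).sum()
        if amin<a<amax:o.append((np.array(ndimage.center_of_mass(l==i))[::-1],int(a)))
    return o
E
python3 - <<'E'
from br import *
c=r.camera("wrist")
p=np.load("dock.npy")
for uv,a in brass(c): 
    q42=ray(c,uv,42);q48=ray(c,uv,48);qd=rot(-p[2])@(q48[:2]-p[:2]);print(np.round(uv*1.4),a,np.round(q42,1),np.round(q48,1),"dock48",np.round(qd,1))
# screws at z~6..8, plate near corners
for uv in [(46,254),(159,262)]: print(uv,ray(c,np.array(uv)/1.4,7))
for uv in [(34,241),(174,248)]: print(uv,ray(c,np.array(uv)/1.4,6), D(p,[(-150,-55,6),(-150,55,6)]))
crop(c,20,160,320,130,2.5,"w3.png")
E
```

```text
[ 58. 359.] 84 [518.2  -9.9  42. ] [514.9  -5.7  48. ] dock48 [-66.  -21.9]
[ 92. 361.] 81 [515.6  16.6  42. ] [512.3  20.3  48. ] dock48 [-66.7   4.3]
[148. 402.] 154 [546.1  60.2  42. ] [542.2  63.2  48. ] dock48 [-33.6  44.8]
[ 94. 437.] 368 [585.8  15.4  42. ] [581.2  19.2  48. ] dock48 [ 2.  -2.1]
[ 75. 460.] 33 [ 6.098e+02 -6.000e-01  4.200e+01] [604.8   3.4  48. ] dock48 [ 24.3 -19.6]
(46, 254) [444.64997316 -38.9093873    7.        ]
(159, 262) [437.9828943  51.8007275   7.       ]
(34, 241) [435.49210058 -48.53101701   6.        ] [[433.67237916 -45.13762819   6.        ]
 [425.32086801  64.54487844   6.        ]]
(174, 248) [424.79487709  63.29309675   6.        ] [[433.67237916 -45.13762819   6.        ]
 [425.32086801  64.54487844   6.        ]]
```

View pics/w3.png

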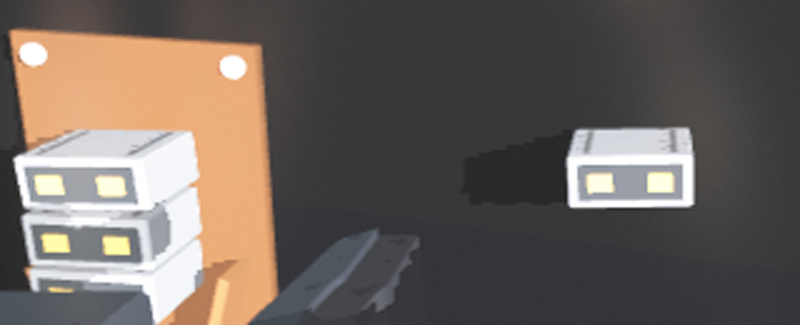

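```bash
python3 - <<'E'
from h import *
c=r.camera("wrist");W=lambda u,v:((u+.5)/2.5-.5+20,(v+.5)/2.5-.5+160)
A=ray(c,W(600,182.5),42);B=ray(c,W(660.5,181.5),42);d=B-A
print((A+B)/2,np.linalg.norm(d),np.rad2deg(np.arctan2(d[1],d[0])))
for q in [(569,168),(693,166),(569,208),(694,206)]: print(np.round(ray(c,W(*q),42),1))
# side estimate
A=np.array([454.,227.2]);B=np.array([450.2,252.9]);print((A+B)/2)
p=np.load("dock.npy")
# row packs in wrist
for n,(a,b) in dict(p3=((48,185),(110,186.5)),p2=((55,244),(116.5,245.5))).items():
    A=ray(c,W(*a),48);B=ray(c,W(*b),48);d=B-A;m=(A+B)/2
    print(n,np.round(m,1),np.rad2deg(np.arctan2(d[1],d[0]))-90,np.rad2deg(p[2]),rot(-p[2])@(m[:2]-p[:2]),np.linalg.norm(d))
goto(450,240,240,np.deg2rad(98.4))
E
```

```text
[453.1539246  237.10042692  42.        ] 26.068333099228603 99.4309306206432
[450.7 210.2  42. ]
[442.  262.7  42. ]
[469.  212.4  42. ]
[460.1 266.   42. ]
[452.1  240.05]
p3 [486.8   6.   48. ] 6.938708740560955 4.354247685575831 [-93.11423345  -8.06345483] 26.177639148223466
p2 [514.1   7.6  48. ] 6.8972720227174875 4.354247685575831 [-65.76082073  -8.51199761] 26.53041676532805
{'total': [-0.0012, -0.0076, 0.0498], 'yaw': -0.0001}
```

```bash
python3 - <<'E'
from h import *
goto(454.5,238.3,6.5,np.deg2rad(99.3))
E
```

```text
{'total': [0.2323, -0.01, 0.054], 'yaw': -0.0158}
```

Request:
{"name": "arm_command", "arguments": {
  "deltas": [
    {"tx": 0.02, "ty": -0.005, "tz": 0.027, "yaw": -0.016, "jaw": -1},
    {"tx": 0.03, "ty": -0.005, "tz": 0.027, "yaw": 0, "jaw": -1},
    {"tx": 0.04, "ty": 0, "tz": 0, "yaw": 0, "jaw": -1},
    {"tx": 0.04, "ty": 0, "tz": 0, "yaw": 0, "jaw": -1},
    {"tx": 0.02, "ty": 0, "tz": 0, "yaw": 0, "jaw": -1},
    {"tx": 0, "ty": 0, "tz": 0, "yaw": 0, "jaw": -1}
  ]
}}

```text
time_s: 2.8
ee_pos: [453.3, 238.4, 86.4]
ee_rot: [0.703, -0.058, 0.707, 0.057]
ft_force: [0.6, -0.1, -0.2]
finger_gap: 88.1
```

```bash
python3 - <<'E'
from h import *
goto(454.5,238.3,6.5,np.deg2rad(99.3))
c=r.camera("wrist");crop(c,0,0,560,420,1.4,"w4.png")
c=r.camera("side");crop(c,160,240,140,105,5,"d4.png")
E
```

```text
{'total': [0.0799, -0.0003, 0.0016], 'yaw': 0.0007}
```

View pics/w4.png

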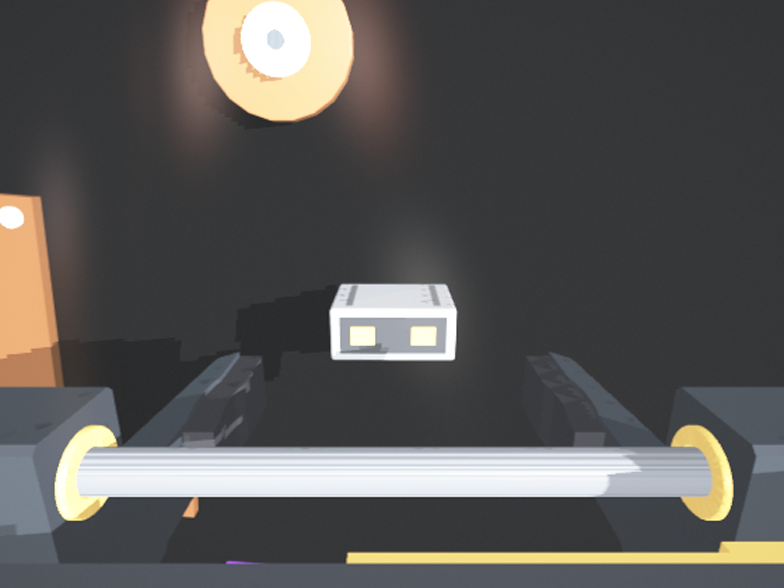

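View pics/d4.png

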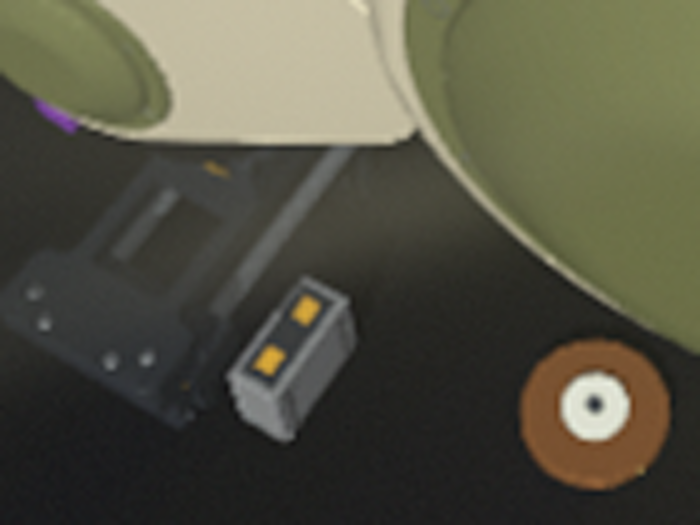

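```bash
python3 - <<'E'
from br import *
c=r.camera("wrist")
A=ray(c,np.array((362.5,336))/1.4,42);B=ray(c,np.array((423.5,336))/1.4,42);d=B-A
print((A+B)/2,np.linalg.norm(d),np.rad2deg(np.arctan2(d[1],d[0])))
for q in [(331,311),(455,310),(331,359),(456,359)]: print(np.round(ray(c,np.array(q)/1.4,42),1))
E
```

```text
[456.89673085 238.1426957   42.        ] 26.65802878495251 99.43070228933335
[449.9 210.   42. ]
[440.7 262.5  42. ]
[472.2 212.8  42. ]
[463.1 267.5  42. ]
```

Request:
{"name": "arm_command", "arguments": {
  "deltas": [
    {"tx": 0.02, "ty": 0, "tz": 0.003, "yaw": 0, "jaw": -1},
    {"tx": 0.03, "ty": 0, "tz": 0, "yaw": 0, "jaw": -1},
    {"tx": 0.02, "ty": 0, "tz": 0, "yaw": 0, "jaw": -1},
    {"tx": 0.01, "ty": 0, "tz": 0, "yaw": 0, "jaw": -1},
    {"tx": 0, "ty": 0, "tz": 0, "yaw": 0, "jaw": -0.3},
    {"tx": 0, "ty": 0, "tz": 0, "yaw": 0, "jaw": 0.2},
    {"tx": 0, "ty": 0, "tz": 0, "yaw": 0, "jaw": 0.6},
    {"tx": 0, "ty": 0, "tz": 0, "yaw": 0, "jaw": 1},
    {"tx": 0, "ty": 0, "tz": 0, "yaw": 0, "jaw": 1},
    {"tx": 0, "ty": 0, "tz": 0, "yaw": 0, "jaw": 1}
  ]
}}

```text
time_s: 3.95
ee_pos: [457.8, 239.4, 9.5]
ee_rot: [0.705, -0.058, 0.704, 0.058]
ft_force: [-1.4, -1.3, 6.7]
finger_gap: 53.8
```

Request:
{"name": "arm_command", "arguments": {
  "deltas": [
    {"tx": 0, "ty": 0, "tz": 0, "yaw": 0, "jaw": 1},
    {"tx": -0.02, "ty": 0, "tz": 0, "yaw": 0, "jaw": 1},
    {"tx": -0.03, "ty": 0, "tz": 0, "yaw": 0, "jaw": 1},
    {"tx": -0.04, "ty": 0, "tz": 0, "yaw": 0, "jaw": 1},
    {"tx": 0, "ty": 0, "tz": 0, "yaw": 0, "jaw": 1},
    {"tx": 0, "ty": 0, "tz": 0, "yaw": 0, "jaw": 1}
  ]
}}

```text
time_s: 4.55
ee_pos: [457.4, 239.3, 99.0]
ee_rot: [0.705, -0.058, 0.704, 0.058]
ft_force: [-1.1, 1.1, -1.6]
finger_gap: 54.1
```

```bash
python3 - <<'E'
from h import *
s=r.observe();print(s["ee_pos"],s["ft_force"],s["time_s"],s["finger_gap"])
c=r.camera("wrist");crop(c,0,0,560,420,1.4,"w5.png")
c=r.camera("side");crop(c,140,200,140,105,5,"d5.png")
E
```

```text
[457.44962433 239.27888209  98.97801643] [-1.05610781  1.09859391 -1.60524423] 4.55 54.07561217557772
```

View pics/w5.png

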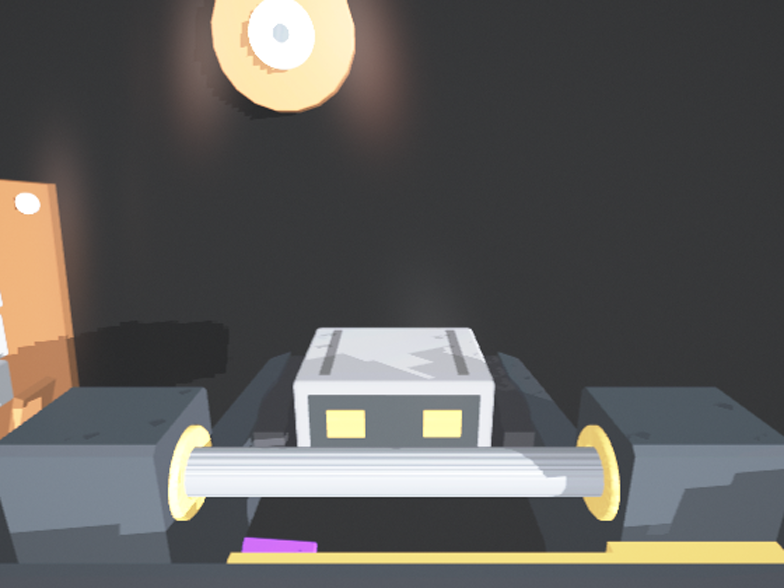

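View pics/d5.png

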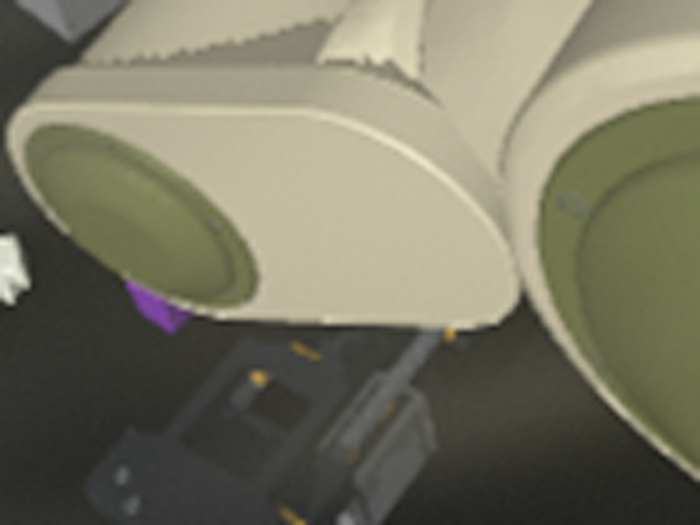

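```bash
python3 - <<'E'
from h import *
c=r.camera("wrist")
s=r.observe();M=vw(s);z=s["ee_pos"][2]-9.5+42
A=ray(c,np.array((345.5,424))/1.4,z);B=ray(c,np.array((442.5,423.5))/1.4,z)
print("pack-tcp in tool",M.T@((A+B)/2-s["ee_pos"]),np.linalg.norm(B-A))
goto(440,12,230,np.deg2rad(97.0))
E
```

```text
pack-tcp in tool [-32.4885665   -0.69229061  -4.34527405] 26.414513339268247
{'total': [-0.1323, -0.2213, -0.054], 'yaw': 0.042}
```

Request:
{"name": "arm_command", "arguments": {
  "deltas": [
    {"tx": -0.03, "ty": -0.01, "tz": -0.004, "yaw": 0, "jaw": 1},
    {"tx": -0.04, "ty": -0.03, "tz": -0.007, "yaw": 0, "jaw": 1},
    {"tx": -0.04, "ty": -0.04, "tz": -0.01, "yaw": 0, "jaw": 1},
    {"tx": -0.022, "ty": -0.04, "tz": -0.01, "yaw": 0, "jaw": 1},
    {"tx": 0, "ty": -0.04, "tz": -0.01, "yaw": 0, "jaw": 1},
    {"tx": 0, "ty": -0.04, "tz": -0.008, "yaw": 0, "jaw": 1},
    {"tx": 0, "ty": -0.021, "tz": -0.005, "yaw": 0.042, "jaw": 1},
    {"tx": 0, "ty": 0, "tz": 0, "yaw": 0, "jaw": 1},
    {"tx": 0, "ty": 0, "tz": 0, "yaw": 0, "jaw": 1},
    {"tx": 0, "ty": 0, "tz": 0, "yaw": 0, "jaw": 1}
  ]
}}

```text
time_s: 5.7
ee_pos: [440.7, 19.0, 224.7]
ee_rot: [0.705, -0.044, 0.706, 0.044]
ft_force: [0.0, -0.9, -1.0]
finger_gap: 54.0
```

```bash
python3 - <<'E'
from h import *
s=r.observe();print(s["ee_pos"],s["ft_force"],s["time_s"],s["finger_gap"])
c=r.camera("wrist");crop(c,0,0,560,420,1.4,"w6.png");crop(c,150,100,260,195,3,"w6b.png")
E
```

```text
[440.70170205  18.98532213 224.69155031] [ 0.01979534 -0.93259842 -0.99971185] 5.7 54.00160317097416
```

View pics/w6.png

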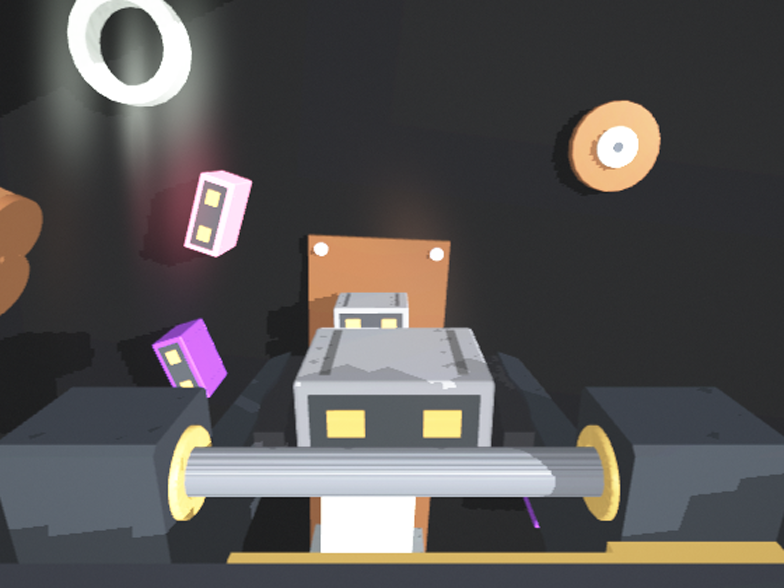

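View pics/w6b.png

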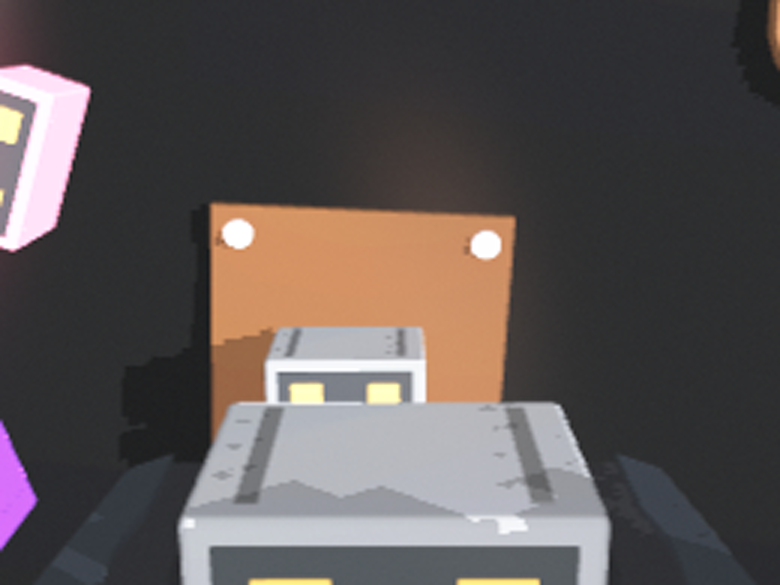

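```bash
python3 - <<'E'
from h import *
c=r.camera("wrist");W=lambda u,v:((u+.5)/3-.5+150,(v+.5)/3-.5+100)
s=r.observe();M=vw(s);p=np.load("dock.npy");t=s["ee_pos"]
def rep(n,a,b,z):
    A=ray(c,W(*a),z);B=ray(c,W(*b),z);d=B-A;m=(A+B)/2
    print(n,"world",np.round(m,1),"len",round(np.linalg.norm(d),1),"ang",np.rad2deg(np.arctan2(d[1],d[0]))-90,"tool",np.round(M.T@(m-t),1),"dock",np.round(rot(-p[2])@(m[:2]-p[:2]),1))
rep("p3 near top",(267,362),(425,361),48)
rep("p3 near bottom",(281,327),(423,327),6)
rep("plate edge",(211,204),(515,217),6)
z=t[2]-9.5
rep("held near top",(181,521),(609,518),z+42)
rep("held near bot",(232,403),(562,403),z)
a=np.arctan2(M[1,1],M[0,1]);print(np.rad2deg(a))
E
```

```text
p3 near top world [474.4   6.1  48. ] len 52.8 ang 7.540837160028914 tool [176.9 -17.1  31.9] dock [-105.5   -7. ]
p3 near bottom world [474.6   6.5   6. ] len 53.1 ang 7.158529933590984 tool [218.9 -16.7  32.2] dock [-105.2   -6.6]
plate edge world [430.5   5.6   6. ] len 110.0 ang 4.68832837766081 tool [218.9 -12.2 -11.7] dock [-149.3   -4.2]
held near top world [424.   16.2 257.4] len 52.8 ang 7.605494566931924 tool [-32.5  -0.8 -17. ] dock [-155.     6.9]
held near bot world [424.5  16.6 215.4] len 53.8 ang 7.159819112707609 tool [  9.5  -0.4 -16.5] dock [-154.5    7.3]
97.11557810066489
```

Request:
{"name": "arm_command", "arguments": {
  "deltas": [
    {"tx": 0.02, "ty": -0.008, "tz": 0.009, "yaw": 0, "jaw": 1},
    {"tx": 0.03, "ty": -0.008, "tz": 0.01, "yaw": 0, "jaw": 1},
    {"tx": 0.03, "ty": 0, "tz": 0, "yaw": 0, "jaw": 1},
    {"tx": 0.03, "ty": 0, "tz": 0, "yaw": 0, "jaw": 1},
    {"tx": 0.03, "ty": 0, "tz": 0, "yaw": 0, "jaw": 1},
    {"tx": 0.02, "ty": 0, "tz": 0, "yaw": 0, "jaw": 1},
    {"tx": 0, "ty": 0, "tz": 0, "yaw": 0, "jaw": 1},
    {"tx": 0, "ty": 0, "tz": 0, "yaw": 0, "jaw": 1},
    {"tx": 0, "ty": 0, "tz": 0, "yaw": 0, "jaw": 1}
  ]
}}

```text
time_s: 6.7
ee_pos: [462.3, 4.7, 66.3]
ee_rot: [0.707, -0.044, 0.705, 0.043]
ft_force: [-0.2, 0.4, -0.8]
finger_gap: 53.7
```

```bash
python3 - <<'E'
from h import *
s=r.observe();print(s["ee_pos"],s["ft_force"],s["time_s"],s["finger_gap"])
goto(460,2.7,16.5,np.deg2rad(97.2))
c=r.camera("wrist");crop(c,150,100,260,195,3,"w7.png")
c=r.camera("side");crop(c,170,150,180,135,4,"d7.png")
E
```

```text
[462.2704603    4.66438459  66.28679571] [-0.23723347  0.39653057 -0.80749014] 6.7 53.67748822469965
{'total': [0.0498, -0.0016, -0.0026], 'yaw': -0.0028}
```

View pics/w7.png

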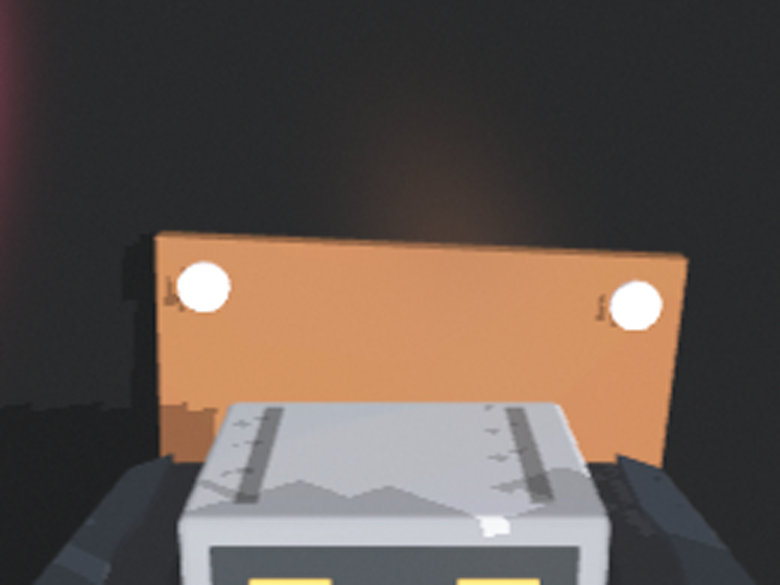

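View pics/d7.png

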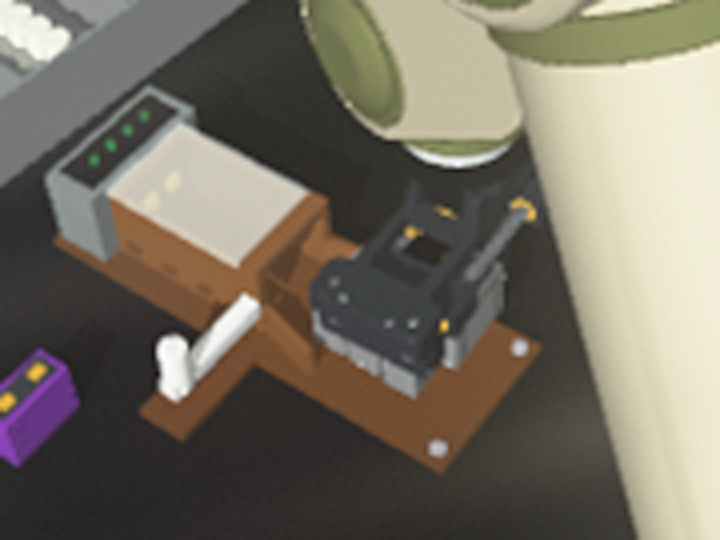

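```bash
python3 - <<'E'
from h import *
c=r.camera("wrist");W=lambda u,v:((u+.5)/3-.5+150,(v+.5)/3-.5+100)
s=r.observe();M=vw(s);t=s["ee_pos"]
def rep(n,a,b,z):
    A=ray(c,W(*a),z);B=ray(c,W(*b),z);d=B-A;m=(A+B)/2
    print(n,"world",np.round(m,1),"len",round(np.linalg.norm(d),1),"ang",np.rad2deg(np.arctan2(d[1],d[0]))-90,"tool",np.round(M.T@(m-t),1))
rep("plate edge",(158,233),(686,256),6)
rep("held near bot",(232,403),(562,403),t[2]-9.5)
E
```

```text
plate edge world [429.7   5.5   6. ] len 109.1 ang 4.54209928770598 tool [ 60.    4.9 -32. ]
held near bot world [446.    2.1  56.5] len 53.9 ang 7.095312515288711 tool [  9.5  -0.5 -16.2]
```

Request:
{"name": "arm_command", "arguments": {
  "deltas": [
    {"tx": 0.02, "ty": 0, "tz": -0.001, "yaw": 0, "jaw": 1},
    {"tx": 0.02, "ty": 0, "tz": 0, "yaw": 0, "jaw": 1},
    {"tx": 0.006, "ty": 0, "tz": 0, "yaw": 0, "jaw": 1},
    {"tx": 0, "ty": 0, "tz": 0, "yaw": 0, "jaw": 1},
    {"tx": 0, "ty": 0, "tz": 0, "yaw": 0, "jaw": 1},
    {"tx": 0, "ty": 0, "tz": 0, "yaw": 0, "jaw": 1}
  ]
}}

```text
time_s: 7.45
ee_pos: [461.1, 4.3, 20.0]
ee_rot: [0.706, -0.043, 0.705, 0.043]
ft_force: [-0.3, -0.8, 0.3]
finger_gap: 53.9
```

Request:
{"name": "arm_command", "arguments": {
  "deltas": [
    {"tx": 0.002, "ty": 0, "tz": 0, "yaw": 0, "jaw": 1},
    {"tx": 0.001, "ty": 0, "tz": 0, "yaw": 0, "jaw": 1},
    {"tx": 0, "ty": 0, "tz": 0, "yaw": 0, "jaw": 1},
    {"tx": 0, "ty": 0, "tz": 0, "yaw": 0, "jaw": 1}
  ]
}}

```text
time_s: 7.85
ee_pos: [460.6, 4.4, 16.2]
ee_rot: [0.706, -0.043, 0.706, 0.043]
ft_force: [-0.1, 0.6, -0.7]
finger_gap: 53.7
```

```bash
python3 - <<'E'
from h import *
s=r.observe();print(s["ee_pos"],s["ft_force"],s["time_s"],s["finger_gap"])
c=r.camera("wrist");crop(c,0,0,560,420,1.4,"w8.png")
c=r.camera("side");crop(c,170,150,180,135,4,"d8.png")
E
```

```text
[460.59331165   4.37307414  16.20378601] [-0.07437094  0.58374005 -0.65029306] 7.85 53.70176768872215
```

View pics/d8.png

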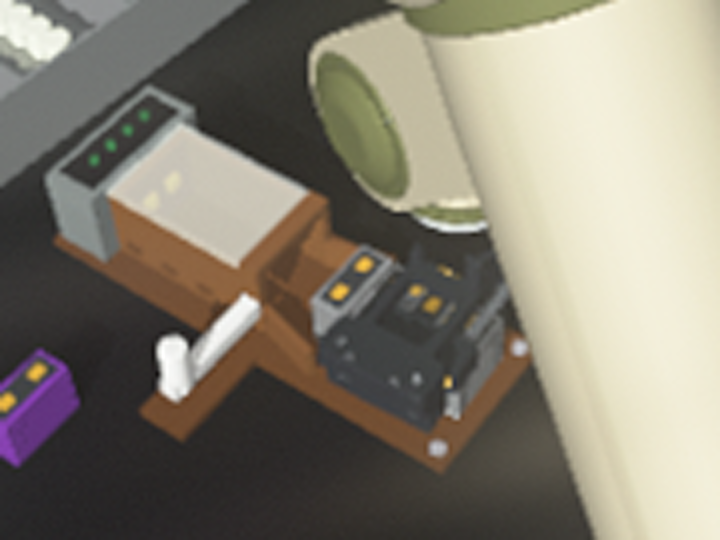

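View pics/w8.png

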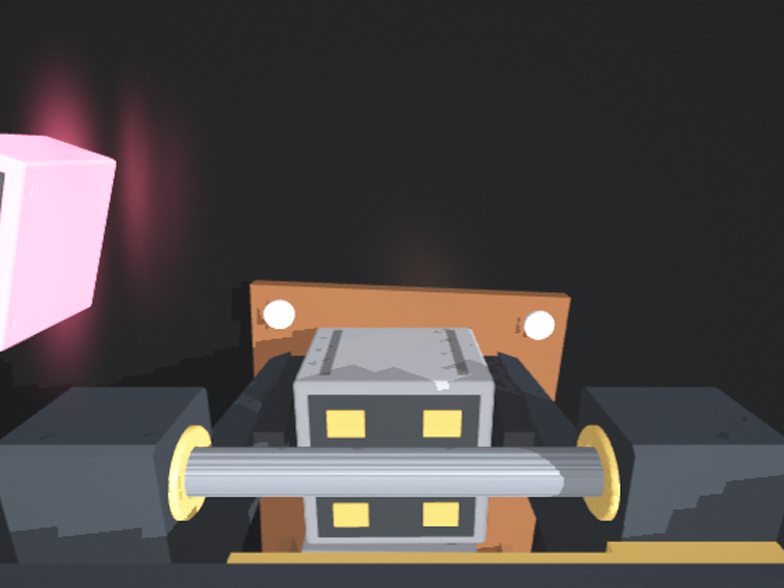

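Request:
{"name": "arm_command", "arguments": {
  "deltas": [
    {"tx": 0.0005, "ty": 0, "tz": 0, "yaw": 0, "jaw": 1},
    {"tx": 0, "ty": 0, "tz": 0, "yaw": 0, "jaw": 0.1},
    {"tx": 0, "ty": 0, "tz": 0, "yaw": 0, "jaw": -0.3},
    {"tx": 0, "ty": 0, "tz": 0, "yaw": 0, "jaw": -0.7},
    {"tx": 0, "ty": 0, "tz": 0, "yaw": 0, "jaw": -1},
    {"tx": 0, "ty": 0, "tz": 0, "yaw": 0, "jaw": -1},
    {"tx": 0, "ty": 0, "tz": 0, "yaw": 0, "jaw": -1}
  ]
}}

```text
time_s: 8.65
ee_pos: [460.6, 4.4, 15.7]
ee_rot: [0.706, -0.043, 0.706, 0.043]
ft_force: [-0.3, 0.6, -0.5]
finger_gap: 86.9
```

Request:
{"name": "arm_command", "arguments": {
  "deltas": [
    {"tx": -0.02, "ty": 0, "tz": 0, "yaw": 0, "jaw": -1},
    {"tx": -0.04, "ty": 0, "tz": 0, "yaw": 0, "jaw": -1},
    {"tx": -0.05, "ty": 0, "tz": 0, "yaw": 0, "jaw": -1},
    {"tx": -0.05, "ty": 0, "tz": 0, "yaw": 0, "jaw": -1},
    {"tx": -0.04, "ty": 0, "tz": 0, "yaw": 0, "jaw": -1},
    {"tx": 0, "ty": 0, "tz": 0, "yaw": 0, "jaw": -1},
    {"tx": 0, "ty": 0, "tz": 0, "yaw": 0, "jaw": -1}
  ]
}}

```text
time_s: 9.35
ee_pos: [460.4, 4.4, 215.7]
ee_rot: [0.706, -0.043, 0.705, 0.043]
ft_force: [-1.1, -0.2, -0.7]
finger_gap: 88.4
```

```bash
python3 - <<'E'
from h import *
s=r.observe();print(s["ee_pos"],s["qpos"],s["time_s"],s["finger_gap"])
c=r.camera("wrist");crop(c,100,100,360,270,2.2,"w9.png")
E
```

```text
[460.43955374   4.43269976 215.65961322] [-2.48397129e-01  2.44374372e-01  1.57299475e+00 -1.65351885e-05
  1.32335436e+00 -1.94142165e+00] 9.35 88.36950521749324
```

View pics/w9.png

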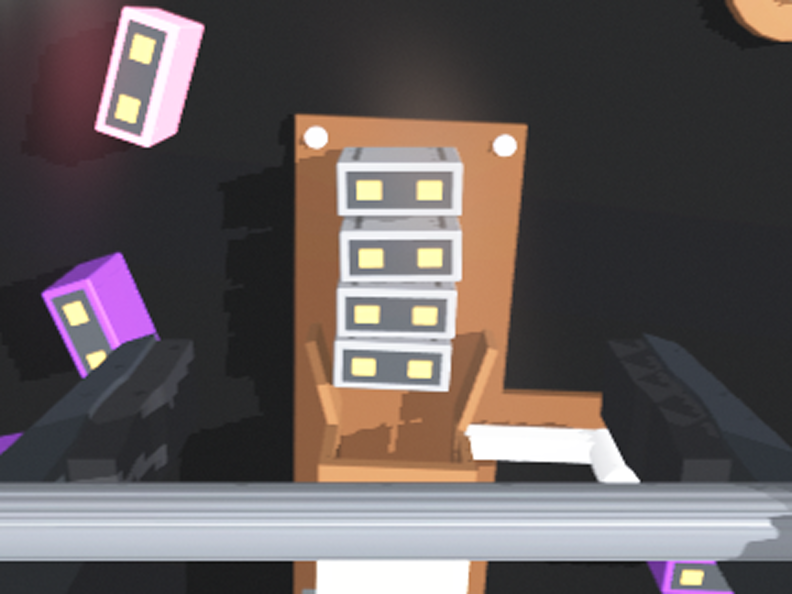

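Request:
{"name": "arm_command", "arguments": {
  "deltas": [
    {"tx": -0.02, "ty": 0, "tz": 0.02, "yaw": 0, "jaw": -1},
    {"tx": -0.03, "ty": 0, "tz": 0.04, "yaw": 0, "jaw": -1},
    {"tx": -0.03, "ty": 0, "tz": 0.04, "yaw": 0, "jaw": -1},
    {"tx": 0, "ty": 0, "tz": 0.045, "yaw": 0, "jaw": -1},
    {"tx": 0, "ty": 0, "tz": 0.045, "yaw": 0, "jaw": -1},
    {"tx": 0, "ty": 0, "tz": 0.045, "yaw": 0, "jaw": 0},
    {"tx": 0, "ty": 0, "tz": 0.03, "yaw": 0, "jaw": 1},
    {"tx": 0, "ty": 0, "tz": 0.02, "yaw": 0, "jaw": 1},
    {"tx": 0, "ty": 0, "tz": 0.02, "yaw": 0, "jaw": 1}
  ]
}}

```text
time_s: 10.3
ee_pos: [764.4, 41.7, 292.0]
ee_rot: [0.704, -0.043, 0.708, 0.043]
ft_force: [-0.3, -0.5, 0.3]
finger_gap: 58.5
```

```bash
python3 - <<'E'
from h import *
s=r.observe();print(s["ee_pos"],np.round(s["qpos"],3),np.round(s["joint_velocities"],2),s["time_s"],np.round(vw(s),3))
E
```

```text
[764.38052796  41.68528606 291.98484499] [-0.1    0.827  0.325 -0.     1.994 -1.793] [ 0.06  0.59 -1.24 -0.    0.63  0.06] 10.3 [[-0.005 -0.122  0.993]
 [ 0.     0.993  0.122]
 [-1.     0.001 -0.005]]
```

Request:
{"name": "arm_command", "arguments": {
  "deltas": [
    {"tx": 0, "ty": 0, "tz": 0, "yaw": 0, "jaw": 1},
    {"tx": 0, "ty": 0, "tz": 0.01, "yaw": 0, "jaw": 1},
    {"tx": 0, "ty": 0, "tz": 0.01, "yaw": 0, "jaw": 1},
    {"tx": 0, "ty": 0, "tz": 0.01, "yaw": 0, "jaw": 1}
  ]
}}

```text
time_s: 10.7
ee_pos: [782.3, 44.4, 288.2]
ee_rot: [0.708, -0.043, 0.704, 0.043]
ft_force: [0.0, -0.1, 0.5]
finger_gap: 26.2
```

```bash
python3 - <<'E'
from h import *
s=r.observe();print(s["ee_pos"],np.round(s["qpos"],3),np.round(s["joint_velocities"],2),s["time_s"],np.round(vw(s),3))
E
```

```text
[782.27532787  44.44831619 288.18372938] [-9.400e-02  8.790e-01  2.260e-01  1.000e-03  2.032e+00 -1.786e+00] [ 0.01  0.03  0.03  0.01 -0.11  0.02] 10.7 [[ 0.005 -0.122  0.993]
 [ 0.001  0.993  0.122]
 [-1.    -0.     0.005]]
```

Request:
{"name": "arm_command", "arguments": {
  "deltas": [
    {"tx": 0, "ty": 0, "tz": 0.02, "yaw": 0, "jaw": 1},
    {"tx": 0, "ty": 0, "tz": 0.02, "yaw": 0, "jaw": 1},
    {"tx": 0, "ty": 0, "tz": 0.02, "yaw": 0, "jaw": 1},
    {"tx": 0, "ty": 0, "tz": 0.02, "yaw": 0, "jaw": 1}
  ]
}}

```text
time_s: 11.1
ee_pos: [805.2, 51.1, 262.2]
ee_rot: [0.721, -0.043, 0.69, 0.043]
ft_force: [0.3, -0.5, -0.6]
finger_gap: 0.5
```

```bash
python3 - <<'E'
from h import *
s=r.observe();print(s["ee_pos"],np.round(s["qpos"],3),np.round(s["joint_velocities"],2),s["time_s"],np.round(vw(s),3))
E
```

```text
[805.20181614  51.06174524 262.2205721 ] [-0.085  0.914  0.223  0.007  1.96  -1.775] [ 0.02  0.08 -0.01  0.01 -0.17  0.03] 11.1 [[ 0.045 -0.122  0.992]
 [ 0.003  0.993  0.122]
 [-0.999 -0.003  0.045]]
```

Request:
{"name": "arm_command", "arguments": {
  "deltas": [
    {"tx": -0.015, "ty": 0, "tz": 0.04, "yaw": 0, "jaw": 1},
    {"tx": -0.015, "ty": 0, "tz": 0.04, "yaw": 0, "jaw": 1},
    {"tx": -0.015, "ty": 0, "tz": 0.04, "yaw": 0, "jaw": 1},
    {"tx": -0.015, "ty": 0, "tz": 0.04, "yaw": 0, "jaw": 1}
  ]
}}

```text
time_s: 11.5
ee_pos: [825.1, 61.0, 270.5]
ee_rot: [0.753, -0.043, 0.655, 0.043]
ft_force: [-0.1, -0.0, 0.4]
finger_gap: 0.7
```

```bash
python3 - <<'E'
from h import *
s=r.observe();print(s["ee_pos"],np.round(s["qpos"],3),np.round(s["joint_velocities"],2),s["time_s"],np.round(vw(s),3))
E
```

```text
[825.08805208  60.96374106 270.502862  ] [-0.075  0.907  0.222  0.02   1.876 -1.76 ] [ 0.02 -0.03 -0.    0.03 -0.2   0.03] 11.5 [[ 0.138 -0.122  0.983]
 [ 0.009  0.993  0.121]
 [-0.99  -0.008  0.138]]
```

Request:
{"name": "arm_command", "arguments": {
  "deltas": [
    {"tx": -0.01, "ty": 0, "tz": 0.045, "yaw": 0, "jaw": 1},
    {"tx": -0.01, "ty": 0, "tz": 0.045, "yaw": 0, "jaw": 1},
    {"tx": -0.01, "ty": 0, "tz": 0.045, "yaw": 0, "jaw": 1},
    {"tx": -0.01, "ty": 0, "tz": 0.045, "yaw": 0, "jaw": 1},
    {"tx": -0.01, "ty": 0, "tz": 0.045, "yaw": 0, "jaw": 1},
    {"tx": -0.01, "ty": 0, "tz": 0.045, "yaw": 0, "jaw": 1}
  ]
}}

```text
time_s: 12.1
ee_pos: [861.5, 74.9, 277.0]
ee_rot: [0.8, -0.041, 0.597, 0.044]
ft_force: [-0.1, 0.1, 0.5]
finger_gap: 0.7
```

```bash
python3 - <<'E'
from h import *
s=r.observe();print(s["ee_pos"],np.round(s["qpos"],3),np.round(s["joint_velocities"],2),s["time_s"],np.round(vw(s),3))
E
```

```text
[861.52430686  74.91808732 277.02292879] [-0.061  0.908  0.222  0.039  1.724 -1.743] [ 0.02 -0.03 -0.    0.03 -0.22  0.02] 12.1 [[ 0.284 -0.12   0.951]
 [ 0.021  0.993  0.119]
 [-0.959 -0.014  0.285]]
```

Request:
{"name": "arm_command", "arguments": {
  "deltas": [
    {"tx": -0.008, "ty": -0.003, "tz": 0.048, "yaw": 0, "jaw": 1},
    {"tx": -0.008, "ty": -0.003, "tz": 0.048, "yaw": 0, "jaw": 1},
    {"tx": -0.008, "ty": -0.003, "tz": 0.048, "yaw": 0, "jaw": 1},
    {"tx": -0.008, "ty": -0.003, "tz": 0.048, "yaw": 0, "jaw": 1},
    {"tx": -0.008, "ty": -0.003, "tz": 0.048, "yaw": 0, "jaw": 1},
    {"tx": -0.008, "ty": -0.003, "tz": 0.048, "yaw": 0, "jaw": 1},
    {"tx": -0.008, "ty": -0.003, "tz": 0.048, "yaw": 0, "jaw": 1},
    {"tx": -0.008, "ty": -0.003, "tz": 0.048, "yaw": 0, "jaw": 1},
    {"tx": -0.008, "ty": -0.003, "tz": 0.048, "yaw": 0, "jaw": 1},
    {"tx": -0.008, "ty": -0.003, "tz": 0.048, "yaw": 0, "jaw": 1}
  ]
}}

```text
time_s: 13.1
ee_pos: [899.8, 68.2, 350.3]
ee_rot: [0.874, -0.039, 0.483, 0.045]
ft_force: [-0.1, 0.0, 0.3]
finger_gap: 0.3
```

```bash
python3 - <<'E'
from h import *
s=r.observe();print(s["ee_pos"],np.round(s["qpos"],3),np.round(s["joint_velocities"],2),s["time_s"],np.round(vw(s),3))
E
```

```text
[899.84451944  68.24779115 350.34621396] [-0.078  0.849  0.222  0.082  1.516 -1.752] [-0.02 -0.1  -0.    0.04 -0.16 -0.01] 13.1 [[ 0.529 -0.115  0.841]
 [ 0.041  0.993  0.111]
 [-0.847 -0.024  0.53 ]]
```

Request:
{"name": "arm_command", "arguments": {
  "deltas": [
    {"tx": -0.008, "ty": 0, "tz": 0.048, "yaw": 0, "jaw": 1},
    {"tx": -0.008, "ty": 0, "tz": 0.048, "yaw": 0, "jaw": 1},
    {"tx": -0.008, "ty": 0, "tz": 0.048, "yaw": 0, "jaw": 1},
    {"tx": -0.008, "ty": 0, "tz": 0.048, "yaw": 0, "jaw": 1},
    {"tx": 0, "ty": 0, "tz": -0.03, "yaw": 0, "jaw": 1},
    {"tx": 0, "ty": 0, "tz": -0.03, "yaw": 0, "jaw": 1},
    {"tx": 0, "ty": 0, "tz": -0.03, "yaw": 0, "jaw": 1}
  ]
}}

```text
time_s: 13.8
ee_pos: [828.8, 67.0, 345.5]
ee_rot: [0.898, -0.037, 0.436, 0.045]
ft_force: [1.0, -0.4, -0.5]
finger_gap: 0.2
```

```bash
python3 - <<'E'
from h import *
s=r.observe();print(s["ee_pos"],np.round(s["qpos"],3),np.round(s["joint_velocities"],2),s["time_s"],np.round(vw(s),3))
E
```

```text
[828.84176456  67.0424471  345.48235792] [-0.093  0.599  0.772  0.117  1.115 -1.802] [-0.08 -0.51  1.46  0.1  -0.93 -0.2 ] 13.8 [[ 0.615 -0.113  0.78 ]
 [ 0.048  0.993  0.106]
 [-0.787 -0.028  0.616]]
```

Request:
{"name": "arm_command", "arguments": {
  "deltas": [
    {"tx": 0, "ty": 0, "tz": 0, "yaw": 0.045, "jaw": 1},
    {"tx": 0, "ty": 0, "tz": 0, "yaw": 0, "jaw": 1}
  ]
}}

```text
time_s: 14.0
ee_pos: [829.6, 67.0, 346.0]
ee_rot: [0.898, -0.017, 0.438, 0.035]
ft_force: [0.9, 0.1, 0.9]
finger_gap: 0.6
```

```bash
python3 - <<'E'
from h import *
s=r.observe();print(s["ee_pos"],np.round(s["qpos"],3),s["time_s"],np.round(vw(s),3))
goto(420,5,230)
E
```

```text
[829.58650627  66.99971029 346.01568186] [-0.093  0.601  0.767  0.117  1.12  -1.756] 14.0 [[ 0.614 -0.077  0.785]
 [ 0.048  0.997  0.061]
 [-0.788  0.001  0.616]]
{'total': [-0.1632, -0.0302, -0.3969]}
```

Request:
{"name": "arm_command", "arguments": {
  "deltas": [
    {"tx": -0.016, "ty": -0.003, "tz": -0.04, "yaw": 0, "jaw": 1},
    {"tx": -0.016, "ty": -0.003, "tz": -0.04, "yaw": 0, "jaw": 1},
    {"tx": -0.016, "ty": -0.003, "tz": -0.04, "yaw": 0, "jaw": 1},
    {"tx": -0.016, "ty": -0.003, "tz": -0.04, "yaw": 0, "jaw": 1},
    {"tx": -0.016, "ty": -0.003, "tz": -0.04, "yaw": 0, "jaw": 1},
    {"tx": -0.016, "ty": -0.003, "tz": -0.04, "yaw": 0, "jaw": 1},
    {"tx": -0.016, "ty": -0.003, "tz": -0.04, "yaw": 0, "jaw": 1},
    {"tx": -0.016, "ty": -0.003, "tz": -0.04, "yaw": 0, "jaw": 1},
    {"tx": -0.016, "ty": -0.003, "tz": -0.04, "yaw": 0, "jaw": 1},
    {"tx": -0.016, "ty": -0.003, "tz": -0.04, "yaw": 0, "jaw": 1},
    {"tx": 0, "ty": 0, "tz": 0, "yaw": 0, "jaw": 1}
  ]
}}

```text
time_s: 15.1
ee_pos: [417.1, 5.0, 224.5]
ee_rot: [0.898, -0.017, 0.438, 0.035]
ft_force: [1.0, 0.3, 0.8]
finger_gap: 0.3
```

```bash
python3 - <<'E'
from h import *
s=r.observe();print(s["ee_pos"],np.round(s["qpos"],3),s["time_s"],np.round(vw(s),3))
c=r.camera("wrist");crop(c,0,0,560,420,1.4,"w10.png")
E
```

```text
[417.12758226   4.9609528  224.48653157] [-0.487 -0.067  2.084  0.594  0.628 -2.534] 15.1 [[ 0.613 -0.077  0.786]
 [ 0.047  0.997  0.061]
 [-0.789 -0.     0.615]]
```

View pics/w10.png

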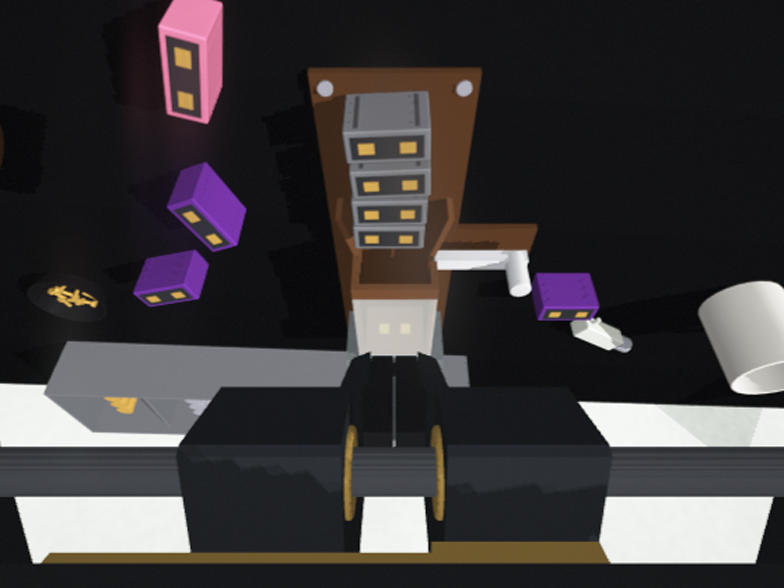

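```bash
python3 - <<'E'
from h import *
c=r.camera("wrist");crop(c,210,40,180,200,3,"w11.png")
E
```

```text
(no output)
```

View pics/w11.png

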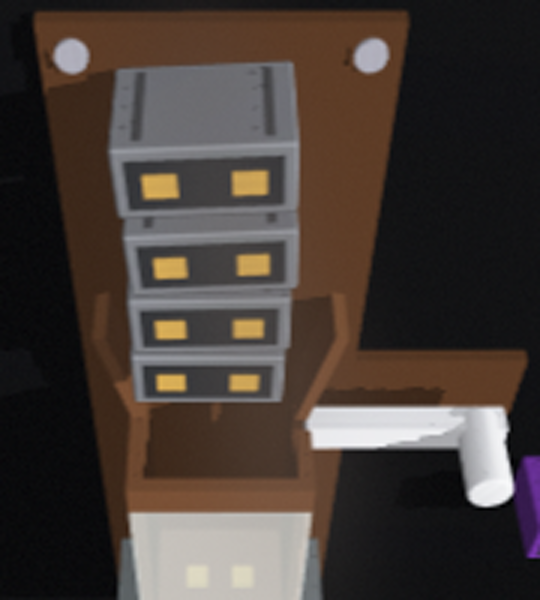

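```bash
cat > fw.py <<'E'
from h import *
c=r.camera("wrist");W=lambda u,v:((u+.5)/3-.5+210,(v+.5)/3-.5+40)
s=r.observe();t=s["ee_pos"]
obs=[((35,12),(-150,-55,6)),((408,13),(-150,55,6)),((527,352),(-8,125,6)),((129,513),(14,-36,66)),((311,514),(14,36,66))]
f=lambda p:np.concatenate([P(c,D(p,X))[0]-W(*uv) for uv,X in obs])
so=least_squares(f,np.load("dock.npy"));p=so.x;print("dock wrist",p[:2],np.rad2deg(p[2]),np.round(f(p),1));np.save("dockw.npy",p)
for n,a,b in [("L",(160,186.5),(250.5,183)),("p3",(171,267.5),(253.5,265)),("p2",(171.5,329.5),(248.5,328)),("p1",(171.5,382.5),(244.5,382))]:
    A=ray(c,W(*a),48);B=ray(c,W(*b),48);m=rot(-p[2])@(((A+B)/2)[:2]-p[:2]);d=rot(-p[2])@(B-A)[:2];print(n,np.round(m,1),np.rad2deg(np.arctan2(d[1],d[0]))-90)
print("tcp in dock",rot(-p[2])@(t[:2]-p[:2]))
E
python3 fw.py
```

```text
dock wrist [580.63488807  17.08162969] 4.607282080080733 [-0.7  1.   0.4  0.5  0.4  1.2 -0.4 -1.9  0.4 -2.2]
L [-122.5   -4.5] 2.601800738114747
p3 [-91.8  -2.6] 2.2290175831001875
p2 [-64.6  -3.5] 1.5478397547126832
p1 [-38.1  -4.4] 0.6007052421514487
tcp in dock [-159.3903332    -0.36133006]
```

```bash
cat >> h.py <<'E'
def gd(x,y,z):
    p=np.load("dockw.npy");q=D(p,[(x,y,z)])[0];return goto(*q)
def where():
    p=np.load("dockw.npy");s=r.observe();print("dock",np.round(rot(-p[2])@(s["ee_pos"][:2]-p[:2]),1),"z",round(s["ee_pos"][2],1),"t",round(s["time_s"],2),"F",np.round(s["ft_force"],1),"q",np.round(s["qpos"],2),"tx",np.round(vw(s)[:,0],3))
E
python3 - <<'E'
from h import *
gd(-165,-4,120);gd(-163,-4,18)
E
```

```text
{'total': [0.0805, -0.0034, -0.0705]}
{'total': [0.1619, -0.0031, -0.132]}
```

Request:
{"name": "arm_command", "arguments": {
  "deltas": [
    {"tx": 0.02, "ty": -0.001, "tz": -0.018, "yaw": 0, "jaw": 1},
    {"tx": 0.02, "ty": -0.001, "tz": -0.018, "yaw": 0, "jaw": 1},
    {"tx": 0.02, "ty": -0.001, "tz": -0.018, "yaw": 0, "jaw": 1},
    {"tx": 0.02, "ty": 0, "tz": -0.017, "yaw": 0, "jaw": 1},
    {"tx": 0, "ty": 0, "tz": 0, "yaw": 0, "jaw": 1}
  ]
}}

```text
time_s: 15.75
ee_pos: [422.7, 12.2, 141.3]
ee_rot: [0.891, -0.017, 0.452, 0.03]
ft_force: [0.5, -0.3, -0.3]
finger_gap: -0.0
```

```bash
python3 - <<'E'
from h import *
where();gd(-163,-4,18);print(np.round(vw(r.observe()),3))
E
```

```text
dock [-157.9    7.8] z 141.3 t 15.75 F [ 0.5 -0.3 -0.3] q [-0.43  0.13  2.22  0.93  0.36 -2.88] tx [ 0.59   0.037 -0.807]
{'total': [0.0965, -0.0113, -0.0769]}
[[ 0.59  -0.068  0.805]
 [ 0.037  0.998  0.058]
 [-0.807 -0.004  0.591]]
```

```bash
cat > kin.py <<'E'
from h import *
X=[]
def a(q,p,tx): X.append((q,p,tx))
a([1.0447,.3812,1.2982],[168.15,523.5,238.6],[0,0,-1])
a([-.2484,.2444,1.573],[460.44,4.43,215.66],[0,0,-1])
a([-.094,.879,.226],[782.28,44.45,288.18],[.005,.001,-1])
a([-.085,.914,.223],[805.2,51.06,262.2],[.045,.003,-.999])
a([-.075,.907,.222],[825.09,60.96,270.5],[.138,.009,-.99])
a([-.061,.908,.222],[861.5,74.9,277.0],[.284,.021,-.959])
a([-.078,.849,.222],[899.84,68.25,350.35],[.529,.041,-.847])
a([-.093,.601,.767],[829.59,67.0,346.0],[.614,.048,-.788])
a([-.487,-.067,2.084],[417.13,4.96,224.5],[.613,.047,-.789])
s=r.observe();a(s["qpos"][:3],s["ee_pos"],vw(s)[:,0])
def model(v,q):
    r0,z0,L1,L2,c,d,Lt=v;return np.array([r0+L1*np.sin(q[1])+L2*np.sin(q[1]+q[2]+c),d,z0+L1*np.cos(q[1])+L2*np.cos(q[1]+q[2]+c)])
def W(v,q,p,tx):
    w=np.array(p)-v[6]*np.array(tx);o=w.copy();o[:2]=rot(-q[0])@w[:2];return o
f=lambda v:np.concatenate([W(v,*x)-model(v,x[0]) for x in X])
so=least_squares(f,[0,300,350,350,0,118,250],loss="soft_l1");v=so.x
def ik(p,tx):
    w=np.array(p,float)-v[6]*np.array(tx);rr=np.hypot(*w[:2]);q1=np.arctan2(w[1],w[0])-np.arcsin(v[5]/rr)
    g=lambda q:(model(v,[q1,q[0],q[1]])-np.array([np.sqrt(rr*rr-v[5]**2),v[5],w[2]]))[[0,2]]
    s=least_squares(g,[.2,1.8]);q2,q3=s.x;F=np.array([np.sin(q2+q3),0,np.cos(q2+q3)])
    t=np.array(tx,float);t[:2]=rot(-q1)@t[:2];q4a=np.arccos(F@t);return q1,q2,q3,q4a,np.linalg.norm(g(s.x))
E
python3 - <<'E'
from kin import *
print(np.round(v,2),np.round(f(v).reshape(-1,3),1).tolist())
p=np.load("dockw.npy")
def show(x,z,lean,az,y=-4):
    tx=[np.sin(lean)*np.cos(az),np.sin(lean)*np.sin(az),-np.cos(lean)]
    print(x,z,round(np.rad2deg(lean)),np.round(ik(D(p,[(x,y,z)])[0],tx),3))
print(ik(s["ee_pos"],vw(s)[:,0]),s["qpos"])
for lean in (30,34,38):
  for x,z in ((-163,18),(-163,30),(-140,18),(-80,18),(11,18)): show(x,z,np.deg2rad(lean),.08)
E
```

```text
[1.7000e-01 1.3002e+02 5.3716e+02 3.6539e+02 6.4117e+02 1.1754e+02
 2.5014e+02] [[-0.3, -0.1, 0.4], [0.2, -0.0, -0.1], [0.1, -0.2, 0.1], [-0.1, -0.0, 0.1], [-0.3, 0.2, 0.2], [0.2, 0.2, -0.2], [0.3, 0.1, -0.5], [-0.1, -0.0, 0.2], [0.2, -0.1, -0.0], [-0.2, -0.1, -0.2]]
(np.float64(-0.43085881138938853), np.float64(0.13278816165234747), np.float64(2.216217921666221), np.float64(0.3569895935734686), np.float64(6.468983361831588e-12)) [-0.43063168  0.13266174  2.21550182  0.92723606  0.35736496 -2.88284822]
-163 18 30 [-0.445  0.506  2.326  0.295  0.   ]
-163 30 30 [-0.445  0.462  2.312  0.271  0.   ]
-140 18 30 [-0.406  0.511  2.259  0.256  0.   ]
-80 18 30 [-0.326  0.54   2.091  0.2    0.   ]
11 18 30 [-0.246  0.61   1.84   0.249  0.   ]
-163 18 34 [-0.474  0.543  2.38   0.422  0.   ]
-163 30 34 [-0.474  0.495  2.367  0.381  0.   ]
-140 18 34 [-0.43   0.54   2.311  0.365  0.   ]
-80 18 34 [-0.343  0.557  2.14   0.254  0.   ]
11 18 34 [-0.257  0.617  1.887  0.199  0.   ]
-163 18 38 [-0.505  0.595  2.436  0.573  0.   ]
-163 30 38 [-0.505  0.541  2.422  0.523  0.   ]
-140 18 38 [-0.457  0.581  2.363  0.502  0.   ]
-80 18 38 [-0.361  0.581  2.187  0.357  0.   ]
11 18 38 [-0.268  0.628  1.932  0.218  0.   ]
```

```bash
cat >> kin.py <<'E'
from scipy.spatial.transform import Rotation as Ro
FULL=[([1.0447,.3812,1.2982,0,1.4636,-.2153],[.69840,.10895,.69877,-.10992]),
([-.248,.2444,1.573,0,1.3234,-1.9414],[.706,-.043,.705,.043]),
([-.093,.601,.767,.117,1.12,-1.756],[.898,-.017,.438,.035]),
([-.487,-.067,2.084,.594,.628,-2.534],[.898,-.017,.438,.035])]
def Rj(q,s4,s6): return Ro.from_euler('ZYZYZ',[q[0],q[1]+q[2],s4*q[3],q[4],s6*q[5]])
best=None
for s4 in(1,-1):
  for s6 in(1,-1):
    Cs=[Rj(q,s4,s6).inv()*Ro.from_quat([e[1],e[2],e[3],e[0]]) for q,e in FULL]
    m=Ro.concatenate(Cs).mean();err=max((m.inv()*k).magnitude() for k in Cs)
    if best is None or err<best[0]: best=(err,s4,s6,m)
err,S4,S6,C=best
def full(p,R,q4ref=None):
    """R Rotation of tool; returns 6 joints with j5>0"""
    tx=R.as_matrix()[:,0];q1,q2,q3,_,e=ik(p,tx)
    w=(Ro.from_euler('ZY',[q1,q2+q3]).inv()*R*C.inv()).as_euler('ZYZ') # q5 in 0..pi
    q4=S4*w[0];q6=S6*w[2]
    q4=(q4+1.57)%(2*np.pi)-1.57; q6=(q6+np.pi)%(2*np.pi)-np.pi
    return np.array([q1,q2,q3,q4,w[1],q6])
def toolR(lean,az,half=False):
    x=np.array([np.sin(lean)*np.cos(az),np.sin(lean)*np.sin(az),-np.cos(lean)]);y=np.array([-np.sin(az),np.cos(az),0])
    if half:y=-y
    return Ro.from_matrix(np.c_[x,y,np.cross(x,y)])
E
python3 - <<'E'
from kin import *
print(err,S4,S6)
s=r.observe();e=s["ee_rot"];print(full(s["ee_pos"],Ro.from_quat([e[1],e[2],e[3],e[0]])),s["qpos"])
p=np.load("dockw.npy")
for lean in (32,36,40,44):
  for x,z in ((-155,60),(-150,18),(-140,18),(-110,18),(-80,18),(-40,18),(11,18)):
    P_=D(p,[(x,-3,z)])[0];L=np.deg2rad(lean)
    print(lean,x,z,np.round(full(P_,toolR(L,.08)),2),"half j6",np.round(full(P_,toolR(L,.08,True))[5],2))
E
```

```text
Traceback (most recent call last):
  File "kin.py", line 34, in <module>
    Cs=[Rj(q,s4,s6).inv()*Ro.from_quat([e[1],e[2],e[3],e[0]]) for q,e in FULL]
        ~~^^^^^^^^^
  File "kin.py", line 30, in Rj
    def Rj(q,s4,s6): return Ro.from_euler('ZYZYZ',[q[0],q[1]+q[2],s4*q[3],q[4],s6*q[5]])
                            ~~~~~~~~~~~~~^^^^^^^^^^^^^^^^^^^^^^^^^^^^^^^^^^^^^^^^^^^^^^^
  File "scipy/spatial/transform/_rotation.pyx", line 1413, in scipy.spatial.transform._rotation.Rotation.from_euler
ValueError: Expected axis specification to be a non-empty string of upto 3 characters, got ZYZYZ
```

```bash
sed -i "s/^def Rj.*/def Rj(q,s4,s6): return Ro.from_euler('ZY',[q[0],q[1]+q[2]])*Ro.from_euler('ZYZ',[s4*q[3],q[4],s6*q[5]])/" kin.py
python3 - <<'E'
from kin import *
print(err,S4,S6)
s=r.observe();e=s["ee_rot"];print(full(s["ee_pos"],Ro.from_quat([e[1],e[2],e[3],e[0]])),s["qpos"])
p=np.load("dockw.npy")
for lean in (32,36,40,44):
  for x,z in ((-155,60),(-150,18),(-140,18),(-110,18),(-80,18),(-40,18),(11,18)):
    P_=D(p,[(x,-3,z)])[0];L=np.deg2rad(lean)
    print(lean,x,z,np.round(full(P_,toolR(L,.08)),2),"half j6",np.round(full(P_,toolR(L,.08,True))[5],2))
E
```

```text
0.0011195445132044666 1 1
[-0.43085881  0.13278816  2.21621792  0.92830796  0.35693906 -2.88419351] [-0.43063168  0.13266174  2.21550182  0.92723606  0.35736496 -2.88284822]
32 -155 60 [-0.44  0.37  2.28  1.6   0.27  2.66] half j6 -0.49
32 -150 18 [-0.43  0.52  2.31  2.19  0.33  2.05] half j6 -1.09
32 -140 18 [-0.41  0.52  2.29  2.15  0.3   2.11] half j6 -1.03
32 -110 18 [-0.37  0.53  2.2   1.98  0.25  2.33] half j6 -0.81
32 -80 18 [-0.33  0.55  2.12  1.76  0.22  2.59] half j6 -0.55
32 -40 18 [-0.29  0.57  2.01  1.39  0.2   3.01] half j6 -0.13
32 11 18 [-0.25  0.61  1.86  0.92  0.22 -2.77] half j6 0.37
36 -155 60 [-0.47  0.4   2.33  1.99  0.34  2.24] half j6 -0.91
36 -150 18 [-0.46  0.56  2.37  2.39  0.46  1.82] half j6 -1.32
36 -140 18 [-0.44  0.56  2.34  2.37  0.43  1.86] half j6 -1.28
36 -110 18 [-0.39  0.56  2.25  2.28  0.36  2.01] half j6 -1.14
36 -80 18 [-0.35  0.57  2.16  2.17  0.3   2.17] half j6 -0.98
36 -40 18 [-0.3   0.59  2.05  1.95  0.24  2.44] half j6 -0.71
36 11 18 [-0.26  0.62  1.91  1.52  0.2   2.91] half j6 -0.23
40 -155 60 [-0.5   0.44  2.39  2.23  0.46  1.97] half j6 -1.18
40 -150 18 [-0.49  0.61  2.42  2.49  0.61  1.67] half j6 -1.47
40 -140 18 [-0.47  0.61  2.39  2.48  0.58  1.71] half j6 -1.43
40 -110 18 [-0.41  0.6   2.3   2.44  0.49  1.82] half j6 -1.32
40 -80 18 [-0.37  0.6   2.21  2.39  0.42  1.93] half j6 -1.21
40 -40 18 [-0.32  0.61  2.1   2.28  0.33  2.1 ] half j6 -1.05
40 11 18 [-0.27  0.64  1.95  2.04  0.25  2.38] half j6 -0.76
44 -155 60 [-0.53  0.49  2.44  2.37  0.61  1.78] half j6 -1.36
44 -150 18 [-0.52  0.68  2.48  2.55  0.78  1.56] half j6 -1.58
44 -140 18 [-0.49  0.67  2.44  2.55  0.74  1.6 ] half j6 -1.55
44 -110 18 [-0.43  0.64  2.35  2.53  0.64  1.7 ] half j6 -1.44
44 -80 18 [-0.39  0.63  2.26  2.5   0.55  1.79] half j6 -1.35
44 -40 18 [-0.33  0.64  2.14  2.45  0.45  1.91] half j6 -1.24
44 11 18 [-0.28  0.66  2.    2.33  0.35  2.08] half j6 -1.06
```

Request:
{"name": "arm_command", "arguments": {
  "deltas": [
    {"tx": -0.02, "ty": 0, "tz": 0.03, "yaw": 0, "jaw": 1},
    {"tx": 0, "ty": 0.003, "tz": 0.045, "yaw": 0, "jaw": 1},
    {"tx": 0.003, "ty": 0.003, "tz": 0.045, "yaw": 0, "jaw": 1},
    {"tx": 0.008, "ty": 0.003, "tz": 0.045, "yaw": 0, "jaw": 1},
    {"tx": 0.008, "ty": 0.003, "tz": 0.045, "yaw": 0, "jaw": 1},
    {"tx": 0.008, "ty": 0.003, "tz": 0.045, "yaw": 0, "jaw": 1},
    {"tx": 0.008, "ty": 0.003, "tz": 0.045, "yaw": 0, "jaw": 1},
    {"tx": 0.008, "ty": 0.003, "tz": 0.045, "yaw": 0, "jaw": 1},
    {"tx": 0.008, "ty": 0.003, "tz": 0.045, "yaw": 0, "jaw": 1},
    {"tx": 0.008, "ty": 0.002, "tz": 0.045, "yaw": 0, "jaw": 1},
    {"tx": 0.008, "ty": 0, "tz": 0.045, "yaw": 0, "jaw": 1},
    {"tx": 0.008, "ty": 0, "tz": 0.045, "yaw": 0, "jaw": 1}
  ]
}}

```text
time_s: 16.95
ee_pos: [860.7, 70.0, 395.5]
ee_rot: [0.893, -0.017, 0.449, 0.032]
ft_force: [0.6, -0.7, 0.6]
finger_gap: 0.4
```

```bash
python3 - <<'E'
from h import *
s=r.observe();print(s["ee_pos"],np.round(s["qpos"],3),s["time_s"],np.round(vw(s),3))
E
```

```text
[860.69303295  70.04755209 395.46670856] [-0.082  0.692  0.449  0.092  1.368 -1.713] 16.95 [[ 0.595 -0.071  0.8  ]
 [ 0.042  0.997  0.058]
 [-0.803 -0.001  0.597]]
```

Now extend past reach to gain another few degrees of lean.

Request:
{"name": "arm_command", "arguments": {
  "deltas": [
    {"tx": 0.005, "ty": -0.001, "tz": 0.035, "yaw": 0, "jaw": 1},
    {"tx": 0, "ty": -0.001, "tz": 0.035, "yaw": 0, "jaw": 1},
    {"tx": -0.004, "ty": -0.003, "tz": 0.045, "yaw": 0, "jaw": 1},
    {"tx": -0.008, "ty": -0.003, "tz": 0.048, "yaw": 0, "jaw": 1},
    {"tx": -0.008, "ty": -0.003, "tz": 0.048, "yaw": 0, "jaw": 1},
    {"tx": -0.008, "ty": -0.002, "tz": 0.048, "yaw": 0, "jaw": 1}
  ]
}}

```text
time_s: 17.55
ee_pos: [885.6, 58.3, 468.8]
ee_rot: [0.92, -0.014, 0.391, 0.033]
ft_force: [-0.1, 0.3, -0.6]
finger_gap: 0.5
```

```bash
python3 - <<'E'
from h import *
s=r.observe();print(s["ee_pos"],np.round(s["qpos"],3),s["time_s"],np.round(vw(s),3))
E
```

```text
[885.6272112   58.33908912 468.78920318] [-0.101  0.732  0.221  0.12   1.431 -1.713] 17.55 [[ 0.692 -0.071  0.719]
 [ 0.049  0.997  0.052]
 [-0.721 -0.001  0.693]]
```

Request:
{"name": "arm_command", "arguments": {
  "deltas": [
    {"tx": 0, "ty": 0, "tz": -0.03, "yaw": 0, "jaw": 1},
    {"tx": 0, "ty": 0, "tz": -0.045, "yaw": 0, "jaw": 1},
    {"tx": 0, "ty": 0, "tz": -0.045, "yaw": 0.148, "jaw": 1},
    {"tx": 0, "ty": 0, "tz": 0, "yaw": 0.148, "jaw": 1},
    {"tx": 0, "ty": 0, "tz": 0, "yaw": 0.148, "jaw": 1},
    {"tx": 0, "ty": 0, "tz": 0, "yaw": 0.148, "jaw": 1},
    {"tx": 0, "ty": 0, "tz": 0, "yaw": 0.148, "jaw": 1},
    {"tx": 0, "ty": 0, "tz": 0, "yaw": 0.148, "jaw": 1},
    {"tx": 0, "ty": 0, "tz": 0, "yaw": 0.148, "jaw": 1},
    {"tx": 0, "ty": 0, "tz": 0, "yaw": 0.148, "jaw": 1},
    {"tx": 0, "ty": 0, "tz": 0, "yaw": 0.148, "jaw": 1},
    {"tx": 0, "ty": 0, "tz": 0, "yaw": 0.148, "jaw": 1}
  ]
}}

```text
time_s: 18.75
ee_pos: [805.0, 52.6, 389.6]
ee_rot: [0.687, 0.611, 0.311, -0.241]
ft_force: [-0.1, -0.6, -0.5]
finger_gap: 0.3
```

Request:
{"name": "arm_command", "arguments": {
  "deltas": [
    {"tx": 0, "ty": 0, "tz": 0, "yaw": 0.148, "jaw": 1},
    {"tx": 0, "ty": 0, "tz": 0, "yaw": 0.148, "jaw": 1},
    {"tx": 0, "ty": 0, "tz": 0, "yaw": 0.148, "jaw": 1},
    {"tx": 0, "ty": 0, "tz": 0, "yaw": 0.148, "jaw": 1},
    {"tx": 0, "ty": 0, "tz": 0, "yaw": 0.148, "jaw": 1},
    {"tx": 0, "ty": 0, "tz": 0, "yaw": 0.148, "jaw": 1},
    {"tx": 0, "ty": 0, "tz": 0, "yaw": 0.148, "jaw": 1},
    {"tx": 0, "ty": 0, "tz": 0, "yaw": 0.148, "jaw": 1},
    {"tx": 0, "ty": 0, "tz": 0, "yaw": 0.148, "jaw": 1},
    {"tx": 0, "ty": 0, "tz": 0, "yaw": 0.148, "jaw": 1},
    {"tx": 0, "ty": 0, "tz": 0, "yaw": 0.148, "jaw": 1},
    {"tx": 0, "ty": 0, "tz": 0, "yaw": 0, "jaw": 1}
  ]
}}

```text
time_s: 19.95
ee_pos: [805.1, 52.6, 389.3]
ee_rot: [0.029, 0.919, 0.039, -0.392]
ft_force: [0.7, 0.5, 0.8]
finger_gap: 0.2
```

```bash
python3 - <<'E'
from h import *
s=r.observe();print(s["ee_pos"],np.round(s["qpos"],3),s["time_s"],np.round(vw(s),3))
M=vw(s);print("residual yaw to level y: ",np.arctan2(-M[2,1],M[2,2])); gd(-150,-4,150)
E
```

```text
[805.05887482  52.6095756  389.2631598 ] [-0.123  0.502  0.868  0.157  1.022  1.314] 19.95 [[ 0.69   0.095 -0.717]
 [ 0.049 -0.995 -0.084]
 [-0.722  0.023 -0.692]]
residual yaw to level y:  -3.1085727294364554
{'total': [-0.0876, 0.0103, 0.4378]}
```

Request:
{"name": "arm_command", "arguments": {
  "deltas": [
    {"tx": 0, "ty": 0, "tz": 0.02, "yaw": 0.033, "jaw": 1},
    {"tx": -0.008, "ty": 0.001, "tz": 0.042, "yaw": 0, "jaw": 1},
    {"tx": -0.008, "ty": 0.001, "tz": 0.042, "yaw": 0, "jaw": 1},
    {"tx": -0.008, "ty": 0.001, "tz": 0.042, "yaw": 0, "jaw": 1},
    {"tx": -0.008, "ty": 0.001, "tz": 0.042, "yaw": 0, "jaw": 1},
    {"tx": -0.008, "ty": 0.001, "tz": 0.042, "yaw": 0, "jaw": 1},
    {"tx": -0.008, "ty": 0.001, "tz": 0.042, "yaw": 0, "jaw": 1},
    {"tx": -0.008, "ty": 0.001, "tz": 0.042, "yaw": 0, "jaw": 1},
    {"tx": -0.008, "ty": 0.001, "tz": 0.042, "yaw": 0, "jaw": 1},
    {"tx": -0.008, "ty": 0.001, "tz": 0.042, "yaw": 0, "jaw": 1},
    {"tx": -0.01, "ty": 0, "tz": 0.03, "yaw": 0, "jaw": 1},
    {"tx": 0, "ty": 0, "tz": 0, "yaw": 0, "jaw": 1}
  ]
}}

```text
time_s: 21.15
ee_pos: [462.1, 19.4, 164.8]
ee_rot: [0.015, 0.918, 0.037, -0.394]
ft_force: [-0.3, 0.1, 0.2]
finger_gap: 0.2
```

```bash
python3 - <<'E'
from h import *
where(); print(np.round(vw(r.observe()),3));gd(-152,-4,18)
c=r.camera("wrist");crop(c,0,0,560,420,1.4,"w12.png")
E
```

```text
dock [-117.9   11.9] z 164.8 t 21.15 F [-0.3  0.1  0.2] q [-0.4   0.15  2.17  1.24  0.34 -0.01] tx [ 0.687  0.056 -0.725]
[[ 0.687  0.08  -0.722]
 [ 0.056 -0.997 -0.057]
 [-0.725 -0.001 -0.689]]
{'total': [0.0829, 0.016, 0.1258]}
```

View pics/w12.png

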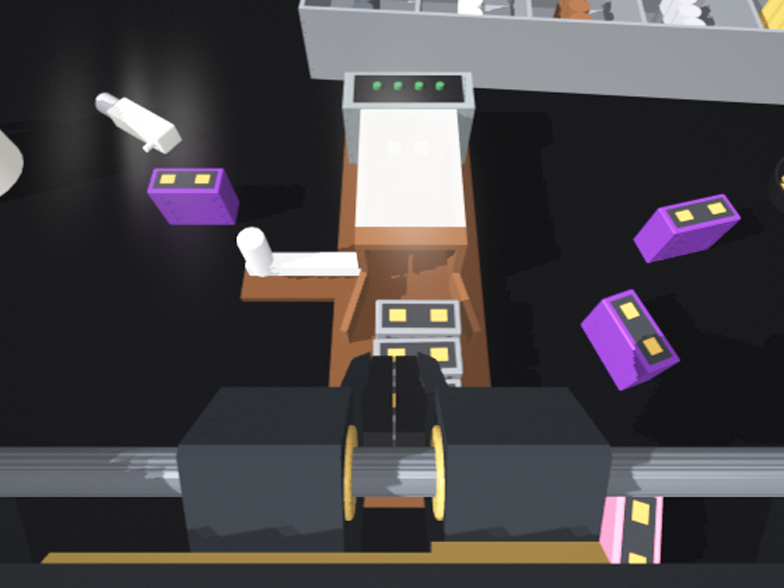

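```bash
python3 - <<'E'
from kin import *
gd(-158,-4,110)
p=np.load("dockw.npy");e=s["ee_rot"];R=Ro.from_quat([e[1],e[2],e[3],e[0]])
for x,z in((-158,110),(-158,70),(-155,40),(-152,18),(-140,18)): print(x,z,np.round(full(D(p,[(x,-4,z)])[0],R),2))
E
```

```text
{'total': [0.0114, 0.0154, 0.0688]}
-158 110 [-0.54  0.27  2.37  1.91  0.44 -0.85]
-158 70 [-0.54  0.44  2.43  2.29  0.56 -1.27]
-155 40 [-0.53  0.58  2.46  2.46  0.68 -1.48]
-152 18 [-0.52  0.68  2.48  2.55  0.78 -1.58]
-140 18 [-0.5   0.66  2.44  2.54  0.73 -1.53]
```

Request:
{"name": "arm_command", "arguments": {
  "deltas": [
    {"tx": 0.002, "ty": 0.003, "tz": 0.014, "yaw": 0, "jaw": 1},
    {"tx": 0.002, "ty": 0.003, "tz": 0.014, "yaw": 0, "jaw": 1},
    {"tx": 0.002, "ty": 0.003, "tz": 0.014, "yaw": 0, "jaw": 1},
    {"tx": 0.002, "ty": 0.003, "tz": 0.014, "yaw": 0, "jaw": 1},
    {"tx": 0.003, "ty": 0.003, "tz": 0.013, "yaw": 0, "jaw": 1},
    {"tx": 0, "ty": 0, "tz": 0, "yaw": 0, "jaw": 1}
  ]
}}

```text
time_s: 21.8
ee_pos: [424.0, 0.6, 109.3]
ee_rot: [0.014, 0.918, 0.037, -0.394]
ft_force: [0.3, -0.2, 0.1]
finger_gap: 0.4
```

```bash
python3 - <<'E'
from h import *
where(); print(np.round(vw(r.observe()),3));gd(-156,-4,60);gd(-153,-4,20)
E
```

```text
dock [-157.5   -3.8] z 109.3 t 21.8 F [ 0.3 -0.2  0.1] q [-0.54  0.27  2.37  1.91  0.44 -0.85] tx [ 0.687  0.057 -0.724]
[[ 0.687  0.079 -0.722]
 [ 0.057 -0.997 -0.055]
 [-0.724 -0.003 -0.69 ]]
{'total': [0.0367, 0.0003, 0.033]}
{'total': [0.0678, 0.0005, 0.0584]}
```

Request:
{"name": "arm_command", "arguments": {
  "deltas": [
    {"tx": 0.012, "ty": 0, "tz": 0.01, "yaw": 0, "jaw": 1},
    {"tx": 0.012, "ty": 0, "tz": 0.011, "yaw": 0, "jaw": 1},
    {"tx": 0.012, "ty": 0, "tz": 0.011, "yaw": 0, "jaw": 1},
    {"tx": 0.012, "ty": 0, "tz": 0.01, "yaw": 0, "jaw": 1},
    {"tx": 0.012, "ty": 0, "tz": 0.009, "yaw": 0, "jaw": 1},
    {"tx": 0.008, "ty": 0, "tz": 0.007, "yaw": 0, "jaw": 1},
    {"tx": 0, "ty": 0, "tz": 0, "yaw": 0, "jaw": 1}
  ]
}}

```text
time_s: 22.5
ee_pos: [429.7, 2.4, 19.6]
ee_rot: [0.013, 0.919, 0.038, -0.393]
ft_force: [-0.3, -0.5, 0.1]
finger_gap: 0.9
```

```bash
python3 - <<'E'
from h import *
where(); print(np.round(vw(r.observe()),3));gd(-153,-4,20)
c=r.camera("wrist");crop(c,0,0,560,420,1.4,"w13.png")
c=r.camera("side");crop(c,170,150,180,135,4,"d13.png")
E
```

```text
dock [-151.7   -2.5] z 19.6 t 22.5 F [-0.3 -0.5  0.1] q [-0.52  0.67  2.47  2.53  0.77 -1.56] tx [ 0.688  0.06  -0.723]
[[ 0.688  0.081 -0.721]
 [ 0.06  -0.997 -0.054]
 [-0.723 -0.006 -0.691]]
{'total': [-0.0013, 0.0015, 0.0007]}
```

View pics/w13.png

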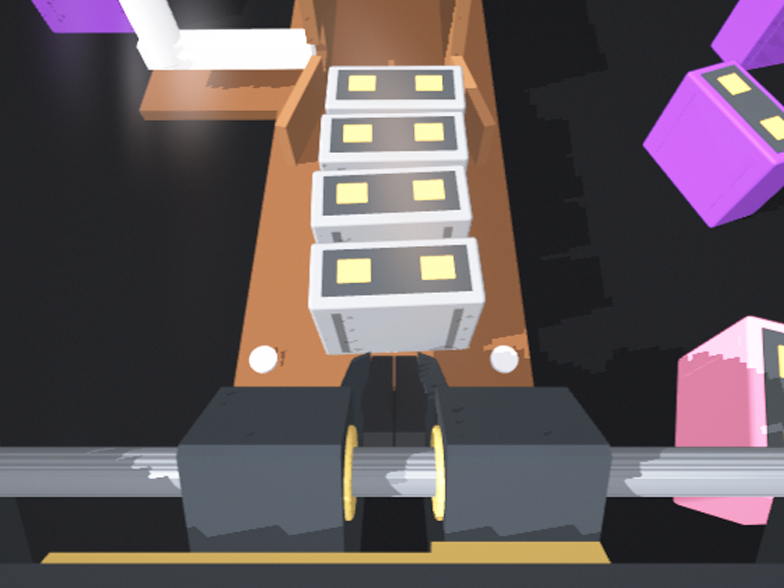

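View pics/d13.png

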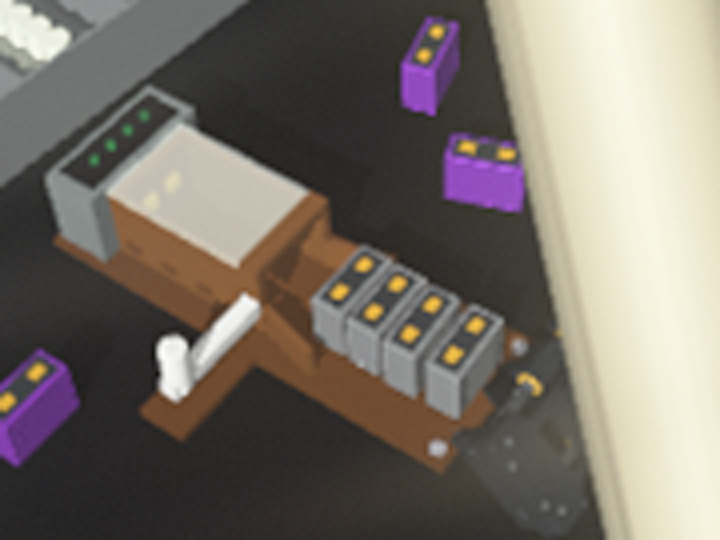

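Request:
{"name": "arm_command", "arguments": {
  "deltas": [
    {"tx": 0.002, "ty": 0, "tz": -0.002, "yaw": 0, "jaw": 1},
    {"tx": 0.0035, "ty": 0, "tz": -0.0036, "yaw": 0, "jaw": 1},
    {"tx": 0.0035, "ty": 0, "tz": -0.0036, "yaw": 0, "jaw": 1},
    {"tx": 0.0035, "ty": 0, "tz": -0.0036, "yaw": 0, "jaw": 1},
    {"tx": 0.0035, "ty": 0, "tz": -0.0036, "yaw": 0, "jaw": 1},
    {"tx": 0.0035, "ty": 0, "tz": -0.0036, "yaw": 0, "jaw": 1},
    {"tx": 0.0035, "ty": 0, "tz": -0.0036, "yaw": 0, "jaw": 1}
  ]
}}

```text
time_s: 23.3
ee_pos: [461.1, 4.8, 19.9]
ee_rot: [0.014, 0.918, 0.037, -0.394]
ft_force: [-3.5, -0.2, 2.4]
finger_gap: 0.6
```

```bash
python3 - <<'E'
from h import *
where()
c=r.camera("wrist");crop(c,80,0,400,300,2,"w14.png")
E
```

```text
dock [-120.1   -2.6] z 19.9 t 23.3 F [-3.5 -0.2  2.4] q [-0.45  0.63  2.37  2.52  0.64 -1.45] tx [ 0.687  0.057 -0.724]
```

View pics/w14.png

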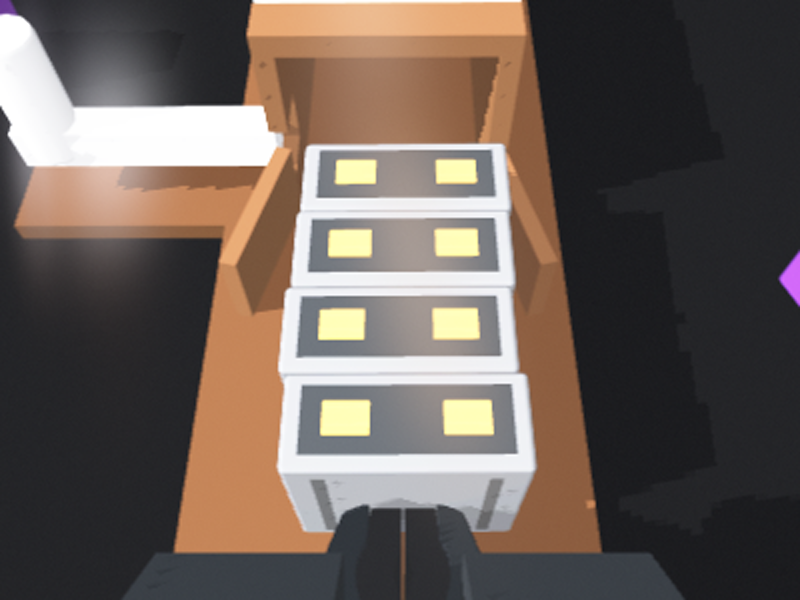

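Request:
{"name": "arm_command", "arguments": {
  "deltas": [
    {"tx": 0.0028, "ty": 0, "tz": -0.0029, "yaw": 0, "jaw": 1},
    {"tx": 0.0035, "ty": 0, "tz": -0.0036, "yaw": 0, "jaw": 1},
    {"tx": 0.0035, "ty": 0, "tz": -0.0036, "yaw": 0, "jaw": 1},
    {"tx": 0.0035, "ty": 0, "tz": -0.0036, "yaw": 0, "jaw": 1},
    {"tx": 0.0035, "ty": 0, "tz": -0.0036, "yaw": 0, "jaw": 1}
  ]
}}

```text
time_s: 23.85
ee_pos: [485.4, 6.6, 19.6]
ee_rot: [0.014, 0.918, 0.037, -0.394]
ft_force: [-3.1, -0.5, 3.1]
finger_gap: 0.3
```

```bash
python3 - <<'E'
from h import *
where()
c=r.camera("wrist");crop(c,80,0,400,300,2,"w15.png")
E
```

```text
dock [-95.8  -2.8] z 19.6 t 23.85 F [-3.1 -0.5  3.1] q [-0.41  0.63  2.3   2.5   0.57 -1.37] tx [ 0.687  0.057 -0.724]
```

View pics/w15.png

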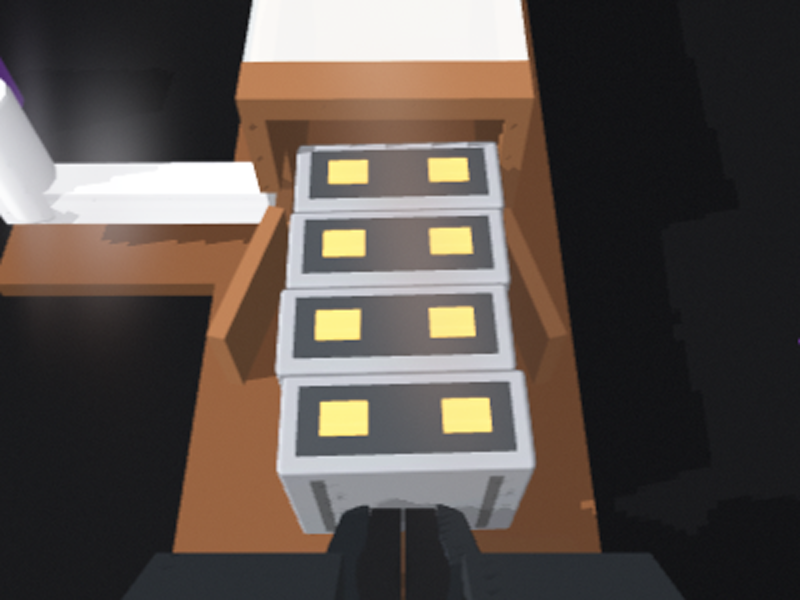

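Request:
{"name": "arm_command", "arguments": {
  "deltas": [
    {"tx": 0.0028, "ty": 0, "tz": -0.0029, "yaw": 0, "jaw": 1},
    {"tx": 0.0035, "ty": 0, "tz": -0.0036, "yaw": 0, "jaw": 1},
    {"tx": 0.0035, "ty": 0, "tz": -0.0036, "yaw": 0, "jaw": 1},
    {"tx": 0.0035, "ty": 0, "tz": -0.0036, "yaw": 0, "jaw": 1},
    {"tx": 0.0035, "ty": 0, "tz": -0.0036, "yaw": 0, "jaw": 1},
    {"tx": 0.0035, "ty": 0, "tz": -0.0036, "yaw": 0, "jaw": 1}
  ]
}}

```text
time_s: 24.5
ee_pos: [514.4, 8.9, 19.4]
ee_rot: [0.014, 0.918, 0.037, -0.394]
ft_force: [-4.6, 0.0, 1.9]
finger_gap: 0.6
```

```bash
python3 - <<'E'
from h import *
where()
c=r.camera("wrist");crop(c,80,0,400,300,2,"w16.png")
E
```

```text
dock [-66.7  -2.8] z 19.4 t 24.5 F [-4.6  0.   1.9] q [-0.37  0.62  2.21  2.47  0.5  -1.29] tx [ 0.687  0.057 -0.724]
```

View pics/w16.png

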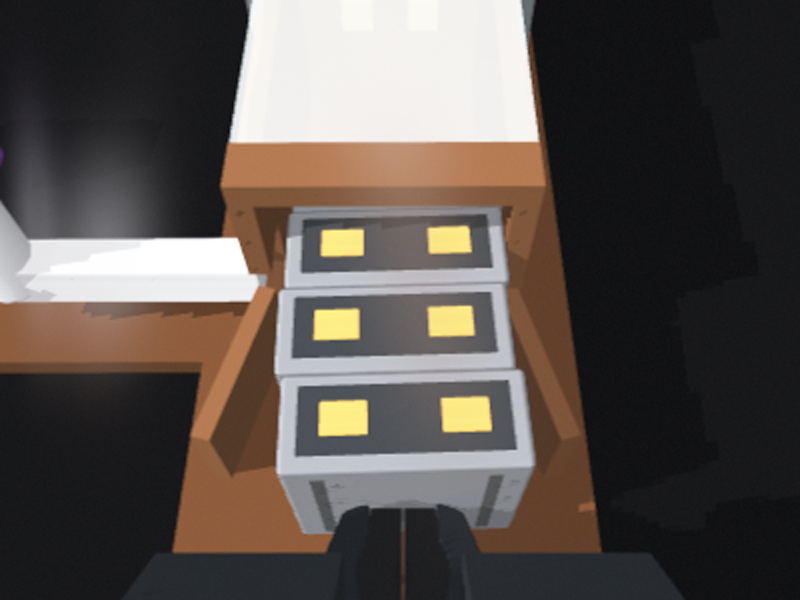

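Request:
{"name": "arm_command", "arguments": {
  "deltas": [
    {"tx": 0.0028, "ty": 0, "tz": -0.0029, "yaw": 0, "jaw": 1},
    {"tx": 0.0035, "ty": -0.0004, "tz": -0.0036, "yaw": 0, "jaw": 1},
    {"tx": 0.0035, "ty": -0.0004, "tz": -0.0036, "yaw": 0, "jaw": 1},
    {"tx": 0.0035, "ty": -0.0004, "tz": -0.0036, "yaw": 0, "jaw": 1},
    {"tx": 0.0035, "ty": -0.0004, "tz": -0.0036, "yaw": 0, "jaw": 1},
    {"tx": 0.0035, "ty": -0.0004, "tz": -0.0036, "yaw": 0, "jaw": 1},
    {"tx": 0.0035, "ty": 0, "tz": -0.0036, "yaw": 0, "jaw": 1}
  ]
}}

```text
time_s: 25.25
ee_pos: [548.3, 13.6, 19.0]
ee_rot: [0.014, 0.918, 0.037, -0.394]
ft_force: [-4.6, -0.2, 2.7]
finger_gap: 0.7
```

```bash
python3 - <<'E'
from h import *
where()
c=r.camera("wrist");crop(c,80,0,400,300,2,"w17.png")
E
```

```text
dock [-32.5  -0.9] z 19.0 t 25.25 F [-4.6 -0.2  2.7] q [-0.32  0.63  2.11  2.42  0.42 -1.19] tx [ 0.687  0.057 -0.724]
```

View pics/w17.png

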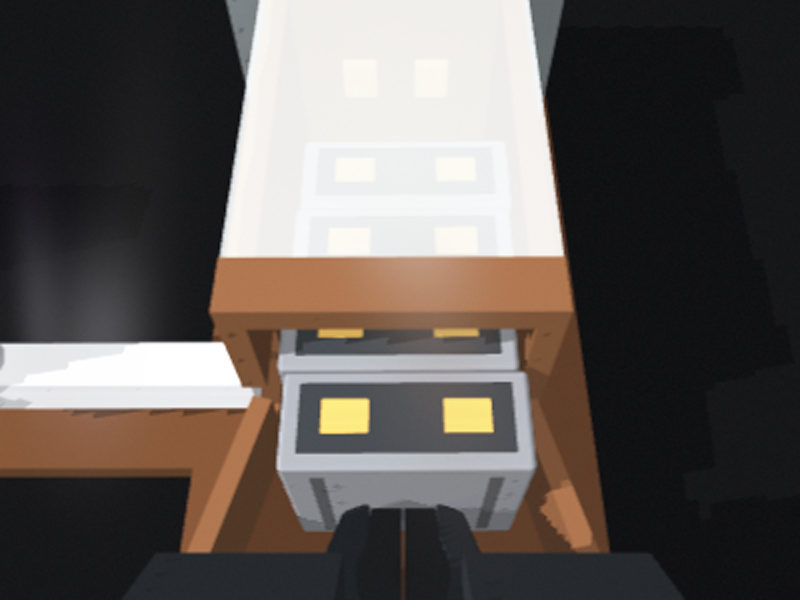

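Request:
{"name": "arm_command", "arguments": {
  "deltas": [
    {"tx": 0.0028, "ty": 0, "tz": -0.0029, "yaw": 0, "jaw": 1},
    {"tx": 0.0035, "ty": 0, "tz": -0.0037, "yaw": 0, "jaw": 1},
    {"tx": 0.0035, "ty": 0, "tz": -0.0037, "yaw": 0, "jaw": 1},
    {"tx": 0.0035, "ty": 0, "tz": -0.0037, "yaw": 0, "jaw": 1},
    {"tx": 0.0035, "ty": 0, "tz": -0.0037, "yaw": 0, "jaw": 1},
    {"tx": 0.0035, "ty": 0, "tz": -0.0037, "yaw": 0, "jaw": 1},
    {"tx": 0.0021, "ty": 0, "tz": -0.0022, "yaw": 0, "jaw": 1}
  ]
}}

```text
time_s: 26.0
ee_pos: [580.8, 16.1, 19.1]
ee_rot: [0.014, 0.918, 0.037, -0.394]
ft_force: [-3.9, 0.4, 0.7]
finger_gap: 0.5
```

```bash
python3 - <<'E'
from h import *
where()
c=r.camera("wrist");crop(c,80,0,400,300,2,"w18.png")
c=r.camera("side");crop(c,170,150,180,135,4,"d18.png")
E
```

```text
dock [ 0.1 -1. ] z 19.1 t 26.0 F [-3.9  0.4  0.7] q [-0.29  0.65  2.02  2.34  0.35 -1.07] tx [ 0.687  0.057 -0.724]
```

View pics/w18.png

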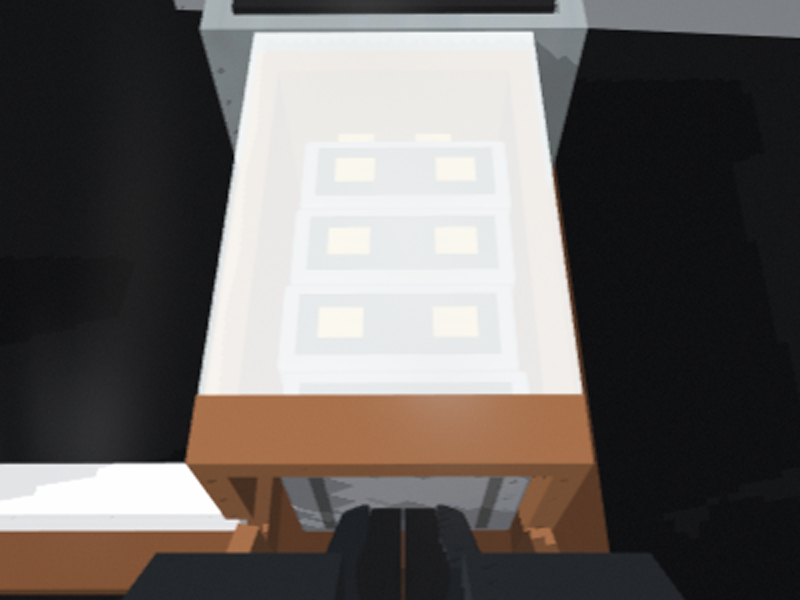

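View pics/d18.png

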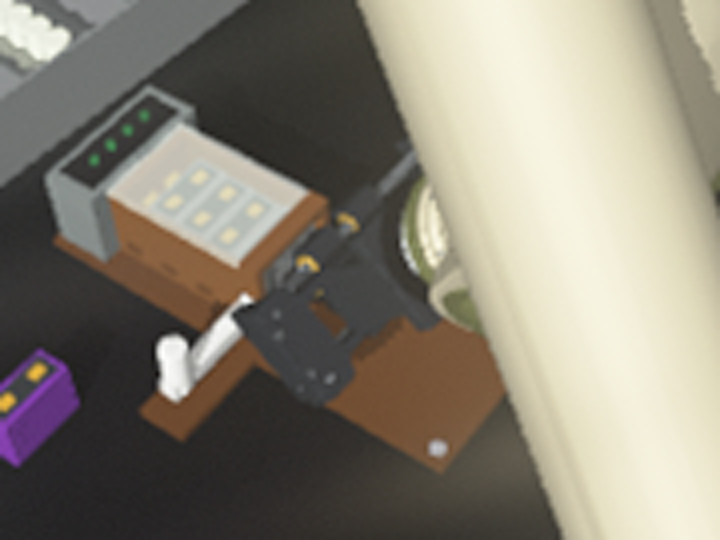

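Request:
{"name": "arm_command", "arguments": {
  "deltas": [
    {"tx": 0.0017, "ty": 0, "tz": -0.0018, "yaw": 0, "jaw": 1},
    {"tx": 0.0017, "ty": 0, "tz": -0.0018, "yaw": 0, "jaw": 1},
    {"tx": 0.0017, "ty": 0, "tz": -0.0018, "yaw": 0, "jaw": 1},
    {"tx": 0.001, "ty": 0, "tz": -0.0011, "yaw": 0, "jaw": 1}
  ]
}}

```text
time_s: 26.5
ee_pos: [589.3, 16.8, 19.1]
ee_rot: [0.014, 0.918, 0.037, -0.394]
ft_force: [-2.4, -0.8, 0.9]
finger_gap: 0.4
```

```bash
python3 - <<'E'
from h import *
where()
c=r.camera("wrist");crop(c,80,0,400,300,2,"w19.png")
E
```

```text
dock [ 8.7 -1. ] z 19.1 t 26.5 F [-2.4 -0.8  0.9] q [-0.28  0.65  2.    2.31  0.34 -1.03] tx [ 0.687  0.057 -0.724]
```

View pics/w19.png

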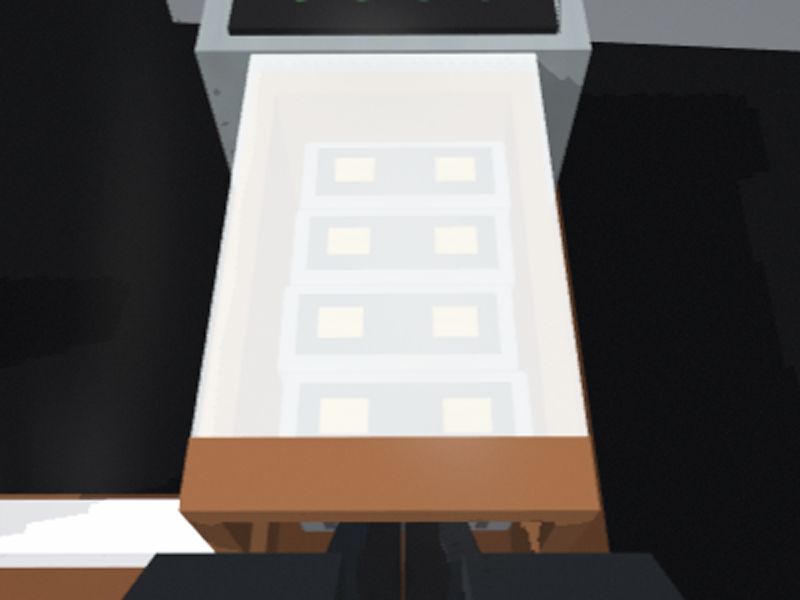

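```bash
cat > pk.py <<'E'
from h import *
import sys
def pk(L,k=2,x0=80,y0=0):
    c=r.camera("wrist");p=np.load("dockw.npy");W=lambda u,v:((u+.5)/k-.5+x0,(v+.5)/k-.5+y0)
    for n,a,b in L:
        A=ray(c,W(*a),48);B=ray(c,W(*b),48);m=rot(-p[2])@(((A+B)/2)[:2]-p[:2]);d=rot(-p[2])@(A-B)[:2];print(n,np.round(m,1),round(np.rad2deg(np.arctan2(d[1],d[0]))-90,1))
E
python3 - <<'E'
from pk import *
pk([("p1",(355,169.5),(455,169)),("p2",(348.5,240),(455.5,240)),("p3",(341,322),(455,322))])
c=r.camera("wrist");p=np.load("dockw.npy")
print([np.round(rot(-p[2])@(ray(c,((u+.5)/2-.5+80,(v+.5)/2-.5),66)[:2]-p[:2]),1) for u,v in((191,437),(587,436),(181,511),(600,511))])
E
```

```text
p1 [99.7 -2.8] 0.1
p2 [75.7 -2. ] -0.2
p3 [51.4 -1.1] -0.2
[array([13.6, 36. ]), array([ 13.6, -35.3]), array([-0.5, 35.7]), array([ -0.6, -35.8])]
```

Request:
{"name": "arm_command", "arguments": {
  "deltas": [
    {"tx": 0.001, "ty": 0, "tz": -0.0011, "yaw": 0, "jaw": 1},
    {"tx": 0.0007, "ty": 0, "tz": -0.0007, "yaw": 0, "jaw": 1},
    {"tx": 0, "ty": 0, "tz": 0, "yaw": 0, "jaw": 1}
  ]
}}

```text
time_s: 26.95
ee_pos: [591.7, 17.0, 19.1]
ee_rot: [0.014, 0.918, 0.037, -0.394]
ft_force: [-2.7, 1.0, 0.7]
finger_gap: 0.4
```

Request:
{"name": "arm_command", "arguments": {
  "deltas": [
    {"tx": 0.0007, "ty": 0, "tz": -0.0007, "yaw": 0, "jaw": 1},
    {"tx": 0.0007, "ty": 0, "tz": -0.0007, "yaw": 0, "jaw": 1},
    {"tx": 0, "ty": 0, "tz": 0, "yaw": 0, "jaw": 1}
  ]
}}

```text
time_s: 27.25
ee_pos: [592.6, 17.2, 18.8]
ee_rot: [0.013, 0.918, 0.037, -0.395]
ft_force: [-11.1, -0.0, 4.4]
finger_gap: 0.7
```

```bash
python3 - <<'E'
from h import *
where()
c=r.camera("wrist");crop(c,80,0,400,300,2,"w20.png")
c=r.camera("side");crop(c,170,150,180,135,4,"d20.png")
E
```

```text
dock [11.9 -0.9] z 18.8 t 27.25 F [-11.1  -0.    4.4] q [-0.28  0.65  1.99  2.3   0.33 -1.01] tx [ 0.686  0.056 -0.726]
```

View pics/w20.png

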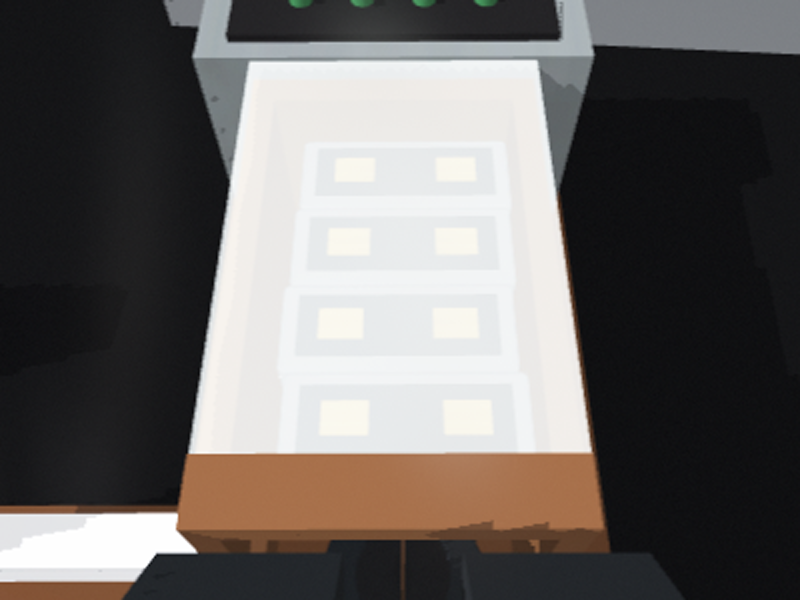

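View pics/d20.png

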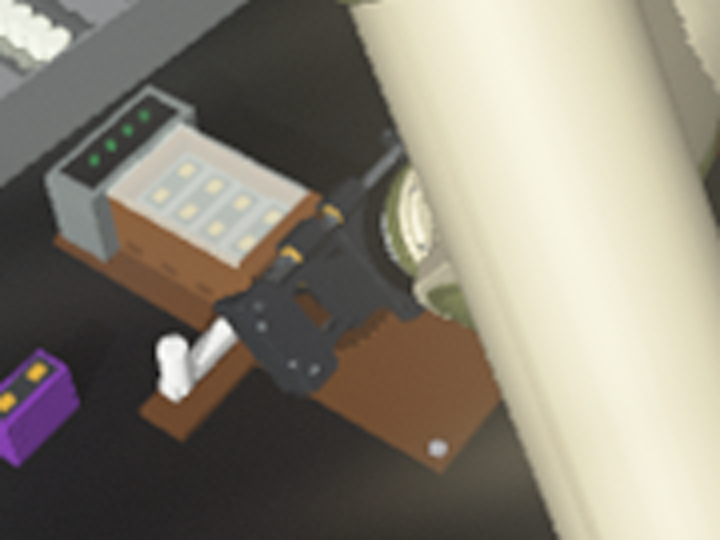

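```bash
python3 - <<'E'
from kin import *
p=np.load("dockw.npy");e=s["ee_rot"];R=Ro.from_quat([e[1],e[2],e[3],e[0]])
for x,y,z in((12,-1,19),(-50,-1,19),(-50,0,110),(-20,150,110),(12,150,110),(12,150,32),(12,79,32)): print(x,y,z,np.round(full(D(p,[(x,y,z)])[0],R),2),"half", )
E
```

```text
12 -1 19 [-0.28  0.65  1.99  2.3   0.33 -1.02] half
-50 -1 19 [-0.34  0.63  2.16  2.45  0.46 -1.24] half
-50 0 110 [-0.34  0.38  2.08  1.69  0.29 -0.43] half
-20 150 110 [ 0.09  0.43  1.96  3.52  0.01 -1.94] half
12 150 110 [ 0.09  0.47  1.88 -0.07  0.04  1.65] half
12 150 32 [ 0.09  0.63  1.94  3.16  0.19 -1.58] half
12 79 32 [-0.08  0.62  1.98  2.63  0.24 -1.19] half
```

Request:
{"name": "arm_command", "arguments": {
  "deltas": [
    {"tx": -0.002, "ty": 0, "tz": 0.002, "yaw": 0, "jaw": 1},
    {"tx": -0.007, "ty": 0, "tz": 0.0073, "yaw": 0, "jaw": 1},
    {"tx": -0.014, "ty": 0, "tz": 0.0146, "yaw": 0, "jaw": 1},
    {"tx": -0.014, "ty": 0, "tz": 0.0146, "yaw": 0, "jaw": 1},
    {"tx": -0.01, "ty": 0, "tz": 0.0105, "yaw": 0, "jaw": 1},
    {"tx": 0, "ty": 0, "tz": 0, "yaw": 0, "jaw": 1}
  ]
}}

```text
time_s: 27.95
ee_pos: [525.1, 11.6, 19.2]
ee_rot: [0.013, 0.918, 0.036, -0.394]
ft_force: [0.4, 0.9, 0.8]
finger_gap: 0.6
```

```bash
python3 - <<'E'
from h import *
where();gd(-50,0,110)
c=r.camera("wrist");crop(c,80,0,400,300,2,"w21.png")
c=r.camera("side");crop(c,170,150,180,135,4,"d21.png")
E
```

```text
dock [-55.8  -1. ] z 19.2 t 27.95 F [0.4 0.9 0.8] q [-0.35  0.63  2.18  2.46  0.47 -1.26] tx [ 0.687  0.056 -0.725]
{'total': [-0.0618, -0.0015, -0.0667]}
```

View pics/w21.png

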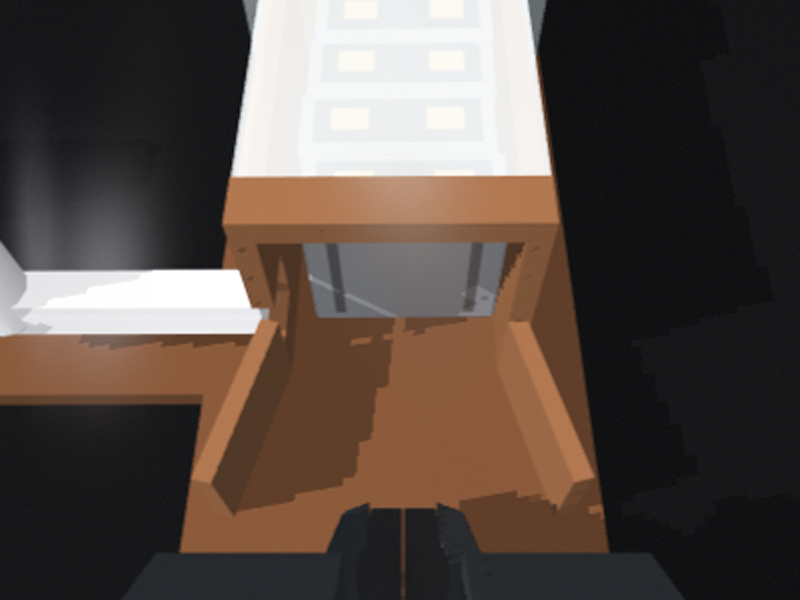

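View pics/d21.png

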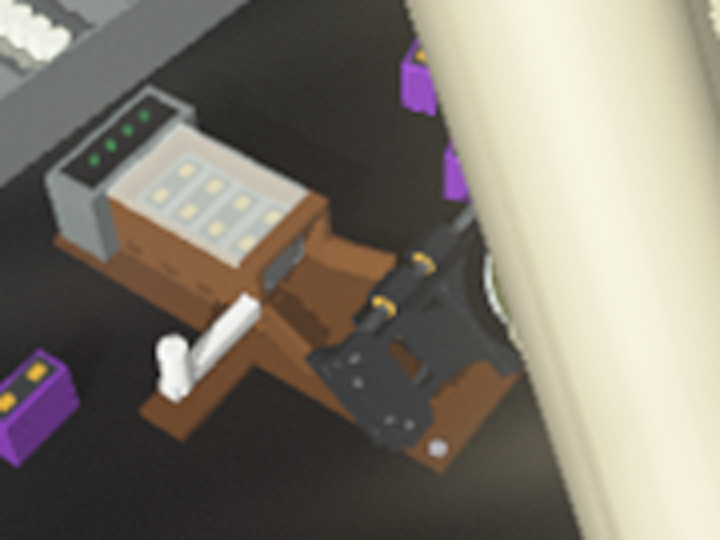

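```bash
python3 - <<'E'
from h import *
c=r.camera("wrist");p=np.load("dockw.npy")
g=lambda u,v,z:np.round(rot(-p[2])@(ray(c,((u+.5)/2-.5+80,(v+.5)/2-.5),z)[:2]-p[:2]),1)
print("L near bottom",g(317,318,6),g(491,316.5,6),"cover edge x=14",g(232,177,66),g(549,177,66))
for n,a,b in [("p2",(355.5,61),(447,60)),("p3",(349.5,118.5),(446.5,117.5))]: print(n,g(*a,48),g(*b,48))
E
python3 - <<'E'
import sys;sys.path.insert(0,'.')
import os;os.chdir('.')
from kin import *
p=np.load("dockw.npy")
# vertical-ish and other leans/yaws for bolt
for lean,az in ((44,.08),(44,-.5),(44,.6),(44,1.2)):
  for x,y,z in((12,160,150),(12,150,32),(12,79,32)):
    print(lean,az,x,y,z,np.round(full(D(p,[(x,y,z)])[0],toolR(np.deg2rad(lean),az,True)),2))
E
```

```text
L near bottom [20.3 23.8] [ 20.7 -29.5] cover edge x=14 [15.7 35.7] [ 15.4 -35.3]
p2 [81.3 11.1] [ 81.6 -15.6]
p3 [57. 12.] [ 57.2 -14.7]
44 0.08 12 160 150 [ 0.11  0.4   1.83 -0.15  0.15  1.74]
44 0.08 12 150 32 [ 0.09  0.63  1.94  3.17  0.2  -1.59]
44 0.08 12 79 32 [-0.08  0.62  1.98  2.67  0.25 -1.23]
44 -0.5 12 160 150 [ 0.31  0.48  1.66 -0.97  0.66  3.08]
44 -0.5 12 150 32 [ 0.29  0.68  1.77 -1.41  0.52 -2.7 ]
44 -0.5 12 79 32 [ 0.14  0.66  1.85  4.66  0.43 -2.6 ]
44 0.6 12 160 150 [-0.09  0.4   1.82  1.06  0.53  0.04]
44 0.6 12 150 32 [-0.11  0.64  1.92  1.67  0.47 -0.67]
44 0.6 12 79 32 [-0.27  0.64  1.92  1.53  0.56 -0.66]
44 1.2 12 160 150 [-0.2   0.5   1.62  0.89  1.07 -0.3 ]
44 1.2 12 150 32 [-0.22  0.7   1.71  1.04  0.92 -0.59]
44 1.2 12 79 32 [-0.35  0.71  1.68  0.97  1.01 -0.63]
```

```bash
python3 - <<'E'
from kin import *
p=np.load("dockw.npy");e=s["ee_rot"];R=Ro.from_quat([e[1],e[2],e[3],e[0]])
for z in (26,33,38):
  for x,y in((-60,0),(-60,50),(-60,100),(-60,150),(-30,150),(0,150),(10,150),(10,110),(10,78)): print(z,x,y,np.round(full(D(p,[(x,y,z)])[0],R),2))
c=r.camera("wrist");c2=r.camera("scene");crop(c2,225,105,160,120,5,"s21.png")
E
```

```text
26 -60 0 [-0.35  0.61  2.19  2.44  0.47 -1.24]
26 -60 50 [-0.21  0.61  2.19  2.66  0.44 -1.34]
26 -60 100 [-0.06  0.61  2.17  2.9   0.41 -1.44]
26 -60 150 [ 0.09  0.61  2.14  3.15  0.37 -1.57]
26 -30 150 [ 0.09  0.62  2.06  3.15  0.3  -1.57]
26 0 150 [ 0.09  0.64  1.97  3.16  0.23 -1.58]
26 10 150 [ 0.09  0.64  1.95  3.16  0.21 -1.58]
26 10 110 [-0.01  0.64  1.97  2.87  0.24 -1.37]
26 10 78 [-0.09  0.64  1.99  2.68  0.26 -1.24]
33 -60 0 [-0.35  0.58  2.18  2.41  0.45 -1.21]
33 -60 50 [-0.21  0.58  2.19  2.64  0.42 -1.31]
33 -60 100 [-0.06  0.59  2.17  2.88  0.38 -1.42]
33 -60 150 [ 0.09  0.59  2.13  3.15  0.34 -1.57]
33 -30 150 [ 0.09  0.6   2.05  3.16  0.28 -1.57]
33 0 150 [ 0.09  0.62  1.97  3.16  0.21 -1.58]
33 10 150 [ 0.09  0.63  1.94  3.16  0.19 -1.58]
33 10 110 [-0.01  0.62  1.97  2.85  0.22 -1.34]
33 10 78 [-0.09  0.62  1.98  2.64  0.25 -1.2 ]
38 -60 0 [-0.35  0.57  2.18  2.38  0.43 -1.18]
38 -60 50 [-0.21  0.57  2.18  2.62  0.4  -1.29]
38 -60 100 [-0.06  0.57  2.16  2.87  0.37 -1.41]
38 -60 150 [ 0.09  0.58  2.13  3.15  0.33 -1.57]
38 -30 150 [ 0.09  0.59  2.05  3.16  0.26 -1.58]
38 0 150 [ 0.09  0.61  1.97  3.16  0.2  -1.58]
38 10 150 [ 0.09  0.62  1.94  3.16  0.18 -1.58]
38 10 110 [-0.01  0.61  1.97  2.83  0.21 -1.32]
38 10 78 [-0.09  0.61  1.98  2.61  0.23 -1.17]
```

View pics/s21.png

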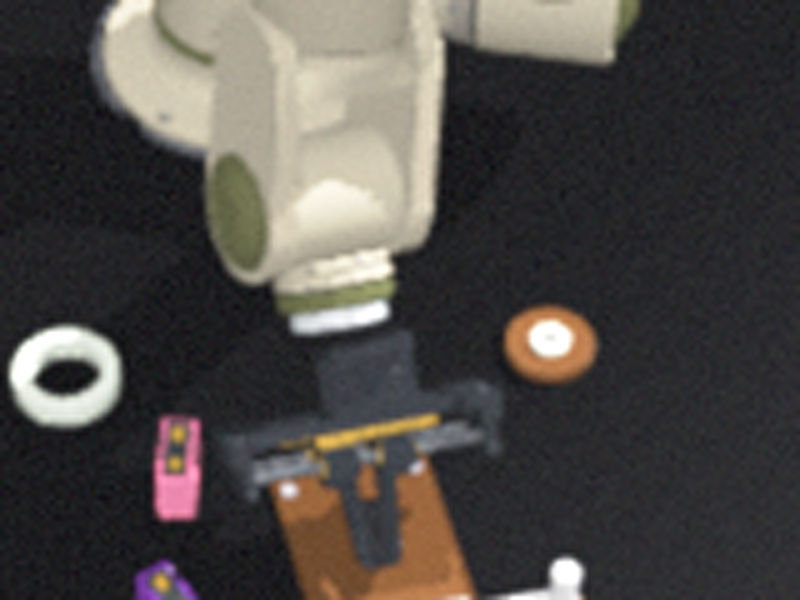

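```bash
python3 - <<'E'
from h import *
gd(-60,150,28)
p=np.load("dockw.npy");M=vw(r.observe());d=D([0,0,p[2]],[(0,1,0),(1,0,0)]);print(np.round(M.T@d[0],4),np.round(M.T@d[1],4))
E
```

```text
{'total': [-0.0101, -0.1511, -0.0009]}
[ 0.0012 -1.      0.0036] [ 0.6906 -0.0018 -0.7233]
```

Request:
{"name": "arm_command", "arguments": {
  "deltas": [
    {"tx": -0.01, "ty": -0.01, "tz": -0.001, "yaw": 0, "jaw": 1},
    {"tx": 0, "ty": -0.02, "tz": 0, "yaw": 0, "jaw": 1},
    {"tx": 0, "ty": -0.025, "tz": 0, "yaw": 0, "jaw": 1},
    {"tx": 0, "ty": -0.025, "tz": 0, "yaw": 0, "jaw": 1},
    {"tx": 0, "ty": -0.025, "tz": 0, "yaw": 0, "jaw": 1},
    {"tx": 0, "ty": -0.025, "tz": 0, "yaw": 0, "jaw": 1},
    {"tx": 0, "ty": -0.021, "tz": 0, "yaw": 0, "jaw": 1},
    {"tx": 0, "ty": 0, "tz": 0, "yaw": 0, "jaw": 1}
  ]
}}

```text
time_s: 29.0
ee_pos: [507.0, 164.6, 28.5]
ee_rot: [0.014, 0.918, 0.039, -0.393]
ft_force: [-0.2, 0.4, 0.8]
finger_gap: 0.6
```

```bash
python3 - <<'E'
from h import *
where();gd(8,148,28)
c=r.camera("wrist");crop(c,80,0,400,300,2,"w22.png")
c=r.camera("side");crop(c,150,190,180,135,4,"d22.png")
E
```

```text
dock [-61.5 152.9] z 28.5 t 29.0 F [-0.2  0.4  0.8] q [ 0.09  0.6   2.13  3.15  0.36 -1.57] tx [ 0.687  0.06  -0.724]
{'total': [0.0483, 0.0051, -0.05]}
```

View pics/w22.png

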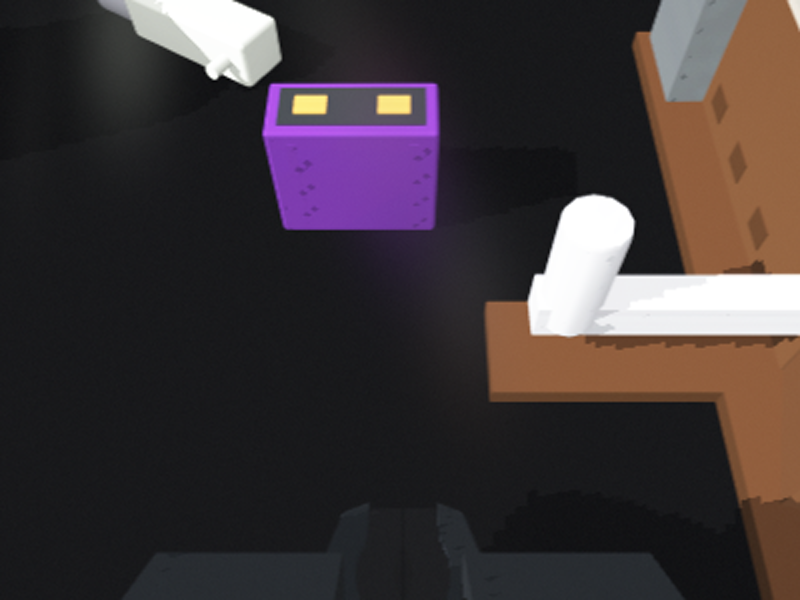

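View pics/d22.png

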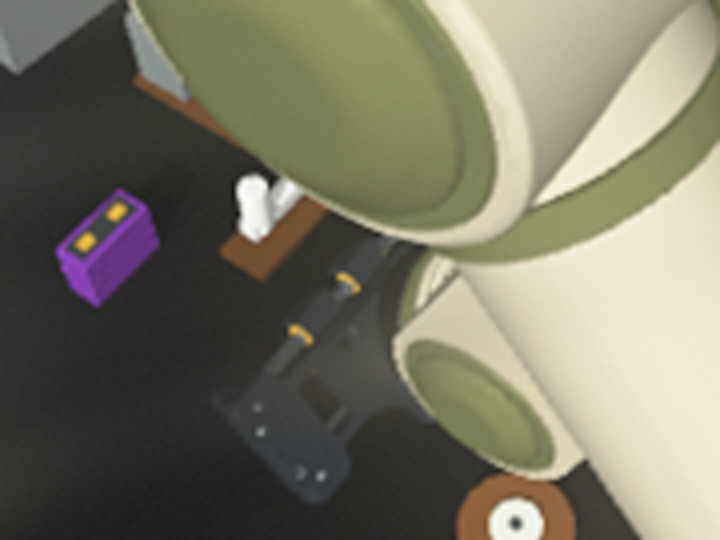

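Request:
{"name": "arm_command", "arguments": {
  "deltas": [
    {"tx": 0.01, "ty": 0.001, "tz": -0.0105, "yaw": 0, "jaw": 1},
    {"tx": 0.014, "ty": 0.001, "tz": -0.0145, "yaw": 0, "jaw": 1},
    {"tx": 0.014, "ty": 0.001, "tz": -0.0145, "yaw": 0, "jaw": 1},
    {"tx": 0.01, "ty": 0, "tz": -0.0105, "yaw": 0, "jaw": 1},
    {"tx": 0, "ty": 0, "tz": 0, "yaw": 0, "jaw": 1}
  ]
}}

```text
time_s: 29.6
ee_pos: [578.9, 163.0, 28.0]
ee_rot: [0.013, 0.919, 0.036, -0.393]
ft_force: [-0.3, 0.6, -0.5]
finger_gap: 0.4
```

```bash
python3 - <<'E'
from h import *
where();gd(8,80,28)
c=r.camera("wrist");crop(c,80,0,400,300,2,"w23.png")
E
```

```text
dock [ 10.  145.6] z 28.0 t 29.6 F [-0.3  0.6 -0.5] q [ 0.08  0.64  1.95  3.13  0.21 -1.56] tx [ 0.689  0.056 -0.723]
{'total': [-0.0014, 0.0656, 0.0011]}
```

View pics/w23.png

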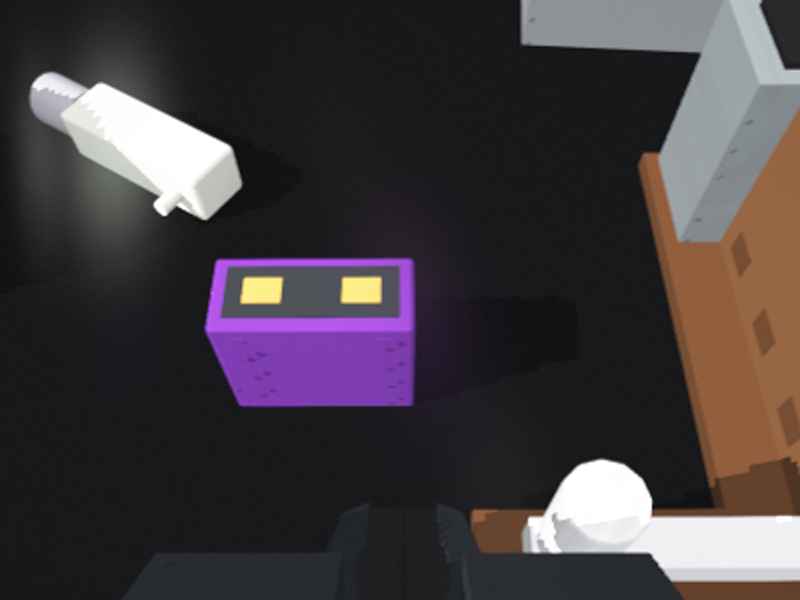

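Request:
{"name": "arm_command", "arguments": {
  "deltas": [
    {"tx": -0.001, "ty": 0.004, "tz": 0.001, "yaw": 0, "jaw": 1},
    {"tx": 0, "ty": 0.006, "tz": 0, "yaw": 0, "jaw": 1},
    {"tx": 0, "ty": 0.007, "tz": 0, "yaw": 0, "jaw": 1},
    {"tx": 0, "ty": 0.007, "tz": 0, "yaw": 0, "jaw": 1},
    {"tx": 0, "ty": 0.007, "tz": 0, "yaw": 0, "jaw": 1},
    {"tx": 0, "ty": 0.005, "tz": 0, "yaw": 0, "jaw": 1},
    {"tx": 0, "ty": 0, "tz": 0, "yaw": 0, "jaw": 1}
  ]
}}

```text
time_s: 30.35
ee_pos: [577.6, 127.4, 27.2]
ee_rot: [0.013, 0.918, 0.036, -0.394]
ft_force: [-0.2, 0.8, 1.0]
finger_gap: 0.7
```

```bash
python3 - <<'E'
from h import *
where();gd(8,80,28)
c=r.camera("wrist");crop(c,80,0,400,300,2,"w24.png")
E
```

```text
dock [  5.9 110.2] z 27.2 t 30.35 F [-0.2  0.8  1. ] q [-0.01  0.63  1.98  2.87  0.24 -1.37] tx [ 0.686  0.056 -0.725]
{'total': [0.0009, 0.0302, -0.0022]}
```

View pics/w24.png

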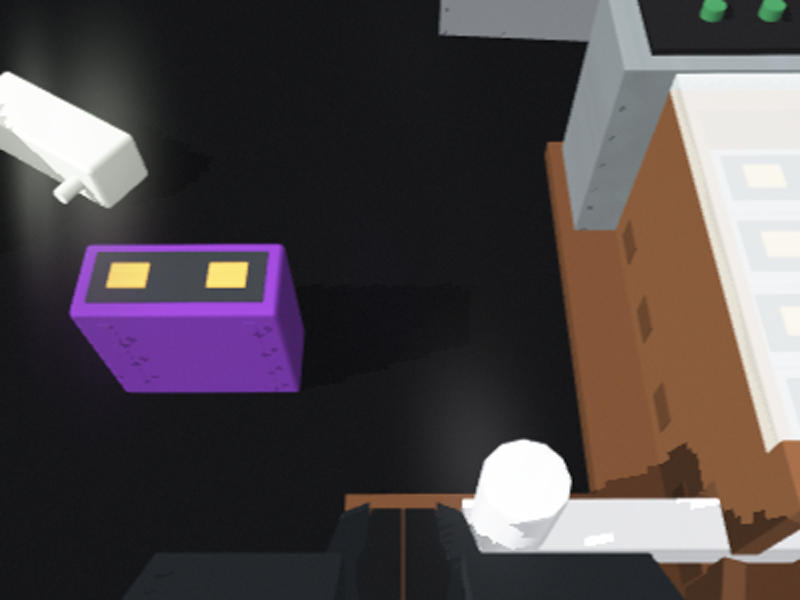

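Request:
{"name": "arm_command", "arguments": {
  "deltas": [
    {"tx": 0.001, "ty": 0.004, "tz": -0.001, "yaw": 0, "jaw": 1},
    {"tx": 0, "ty": 0.006, "tz": 0, "yaw": 0, "jaw": 1},
    {"tx": 0, "ty": 0.006, "tz": 0, "yaw": 0, "jaw": 1},
    {"tx": 0, "ty": 0.006, "tz": 0, "yaw": 0, "jaw": 1},
    {"tx": 0, "ty": 0.004, "tz": 0, "yaw": 0, "jaw": 1},
    {"tx": 0, "ty": 0, "tz": 0, "yaw": 0, "jaw": 1}
  ]
}}

```text
time_s: 31.0
ee_pos: [582.0, 102.0, 27.3]
ee_rot: [0.014, 0.918, 0.037, -0.394]
ft_force: [-0.3, 0.0, 0.6]
finger_gap: 0.5
```

```bash
python3 - <<'E'
from h import *
where();gd(8,80,28)
c=r.camera("wrist");crop(c,80,0,400,300,2,"w25.png")
E
```

```text
dock [ 8.2 84.6] z 27.3 t 31.0 F [-0.3  0.   0.6] q [-0.07  0.63  1.99  2.71  0.25 -1.25] tx [ 0.687  0.056 -0.724]
{'total': [-0.0007, 0.0046, -0.0004]}
```

View pics/w25.png

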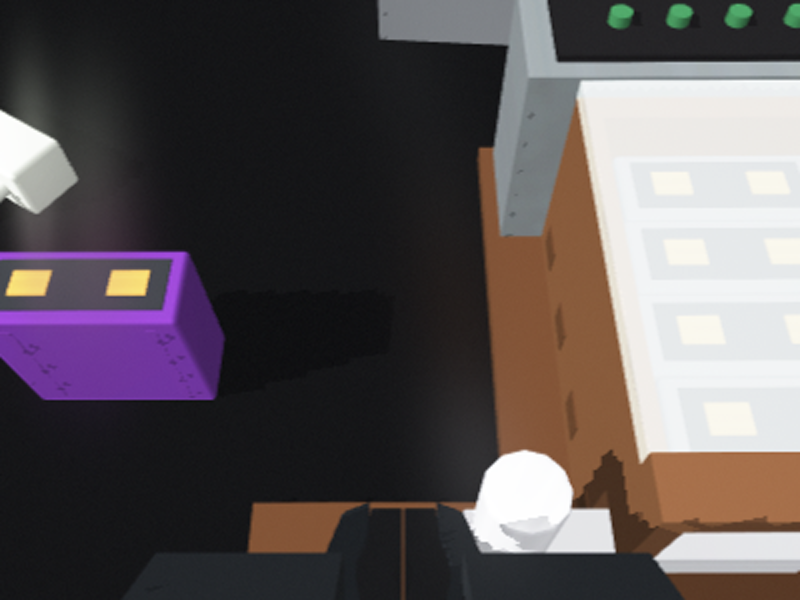

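Request:
{"name": "arm_command", "arguments": {
  "deltas": [
    {"tx": 0, "ty": 0.003, "tz": 0, "yaw": 0, "jaw": 1},
    {"tx": 0, "ty": 0.003, "tz": 0, "yaw": 0, "jaw": 1},
    {"tx": 0, "ty": 0.002, "tz": 0, "yaw": 0, "jaw": 1},
    {"tx": 0, "ty": 0, "tz": 0, "yaw": 0, "jaw": 1}
  ]
}}

```text
time_s: 31.45
ee_pos: [582.8, 94.6, 27.3]
ee_rot: [0.014, 0.918, 0.037, -0.394]
ft_force: [-0.4, 4.3, -0.4]
finger_gap: 0.3
```

Request:
{"name": "arm_command", "arguments": {
  "deltas": [
    {"tx": 0, "ty": 0.001, "tz": 0, "yaw": 0, "jaw": 1},
    {"tx": 0, "ty": 0.001, "tz": 0, "yaw": 0, "jaw": 1},
    {"tx": 0, "ty": 0, "tz": 0, "yaw": 0, "jaw": 1}
  ]
}}

```text
time_s: 31.75
ee_pos: [582.7, 94.1, 27.4]
ee_rot: [0.014, 0.919, 0.039, -0.393]
ft_force: [-0.2, 14.6, -0.7]
finger_gap: 0.6
```

```bash
python3 - <<'E'
from h import *
where()
c=r.camera("wrist");crop(c,80,0,400,300,2,"w26.png")
E
```

```text
dock [ 8.3 76.6] z 27.4 t 31.75 F [-0.2 14.6 -0.7] q [-0.09  0.63  1.99  2.65  0.26 -1.22] tx [ 0.688  0.06  -0.723]
```

View pics/w26.png

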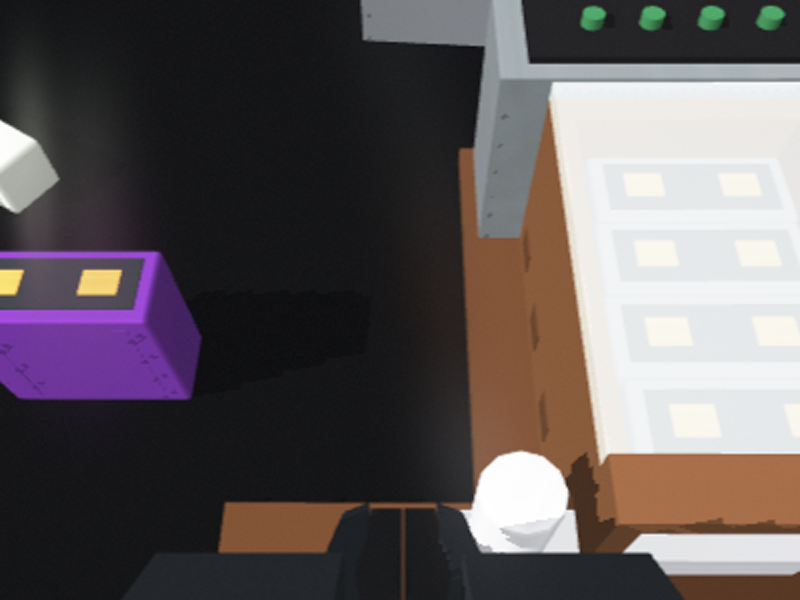

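Request:
{"name": "arm_command", "arguments": {
  "deltas": [
    {"tx": 0, "ty": -0.005, "tz": 0, "yaw": 0, "jaw": 1},
    {"tx": 0, "ty": -0.015, "tz": 0, "yaw": 0, "jaw": 1},
    {"tx": 0, "ty": -0.015, "tz": 0, "yaw": 0, "jaw": 1},
    {"tx": -0.01, "ty": 0, "tz": 0.0105, "yaw": 0, "jaw": 1},
    {"tx": -0.021, "ty": 0, "tz": 0.022, "yaw": 0, "jaw": 1},
    {"tx": -0.021, "ty": 0, "tz": 0.022, "yaw": 0, "jaw": 1},
    {"tx": -0.01, "ty": 0.015, "tz": 0.0105, "yaw": 0, "jaw": 1},
    {"tx": 0, "ty": 0.03, "tz": 0, "yaw": 0, "jaw": 1},
    {"tx": -0.01, "ty": 0.03, "tz": -0.01, "yaw": 0, "jaw": 1},
    {"tx": -0.02, "ty": 0, "tz": -0.02, "yaw": 0, "jaw": 1},
    {"tx": 0, "ty": 0, "tz": 0, "yaw": 0, "jaw": 1}
  ]
}}

```text
time_s: 32.9
ee_pos: [498.7, 44.0, 72.3]
ee_rot: [0.014, 0.919, 0.035, -0.391]
ft_force: [-0.5, -0.7, -0.1]
finger_gap: 0.7
```

```bash
python3 - <<'E'
from h import *
where()
c=r.camera("wrist");crop(c,80,0,400,300,2,"w27.png")
c=r.camera("side");crop(c,150,150,200,150,4,"d27.png")
c=r.camera("scene");cv2.imwrite("pics/s27.png",c["pixels"][:,:,::-1])
E
```

```text
dock [-79.6  33.5] z 72.3 t 32.9 F [-0.5 -0.7 -0.1] q [-0.27  0.46  2.21  2.38  0.35 -1.1 ] tx [ 0.691  0.054 -0.721]
```

View pics/w27.png

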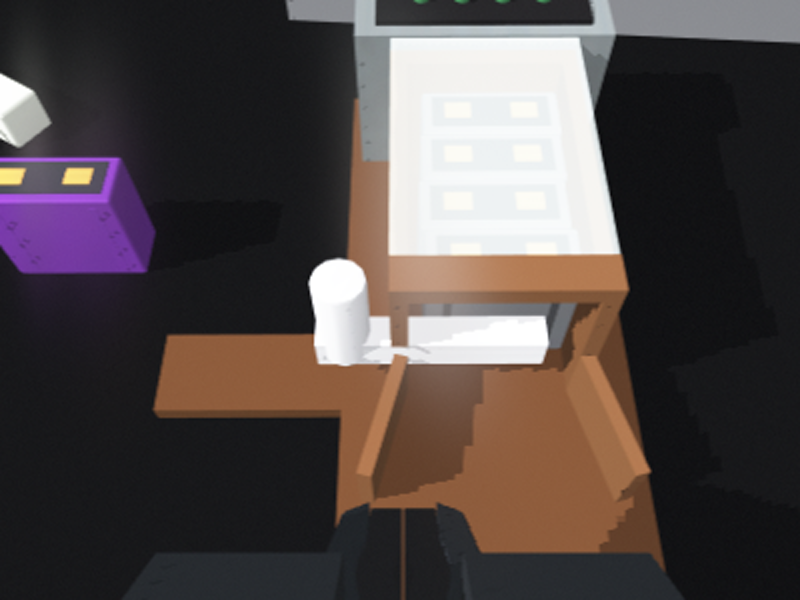

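View pics/d27.png

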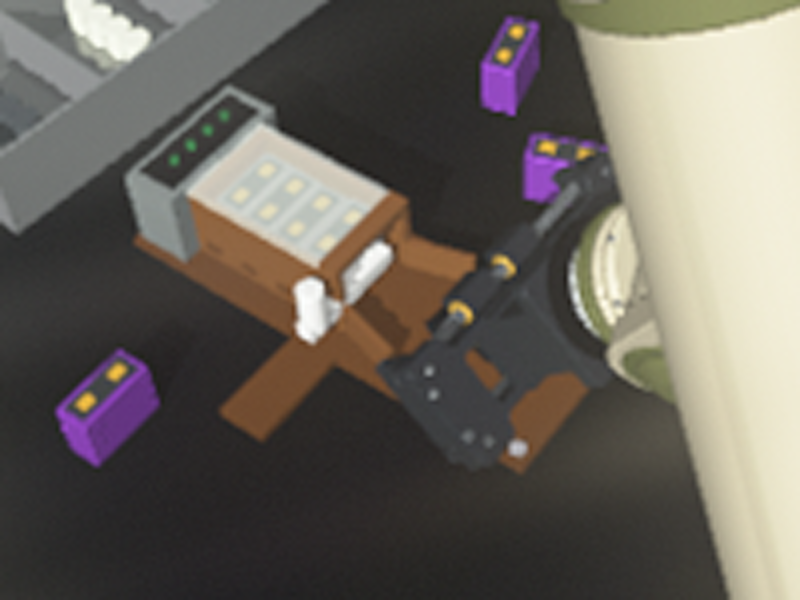

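View pics/s27.png

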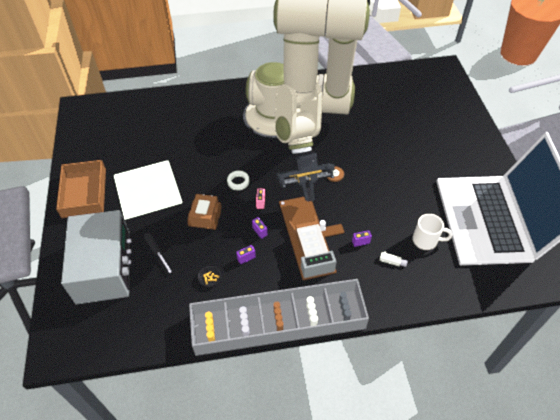

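```bash
python3 - <<'E'
from h import *
c=r.camera("wrist");p=np.load("dockw.npy")
g=lambda u,v,z:np.round(rot(-p[2])@(ray(c,((u+.5)/2-.5+80,(v+.5)/2-.5),z)[:2]-p[:2]),1)
print("knob top",g(338,283,62),"cover14",g(389,256,66),g(620,254,66),"bar end top near",g(546,347,34))
for n,a,b in [("p1",(458,110),(524,109.5)),("p2",(458.5,153),(527.5,153)),("p3",(458.5,201.5),(536.5,200.5))]: print(n,(g(*a,48)+g(*b,48))/2)
E
```

```text
knob top [ 1.9 53.7] cover14 [ 8.9 38.2] [  9.4 -31.7] bar end top near [ -3.  -14.1]
p1 [9.625e+01 5.000e-02]
p2 [72.85  0.7 ]
p3 [49.1  0.6]
```

```bash
python3 - <<'E'
from h import *
where();print(r.finish_job())
E
```

```text
dock [-80.8  35.4] z 69.0 t 33.1 F [ 0.  -0.1 -0.2] q [-0.27  0.47  2.21  2.39  0.36 -1.11] tx [ 0.686  0.057 -0.725]
the job is handed in; nothing more can be done
None
```

The job is done and handed in at about 33 s. All four packs are in the bay and tight against the end wall. The bolt is fully across, and the gripper is empty and clear of everything.

**How it went**
- **Loose pack:** I set the grey pack about 5 mm behind the row and in line with it.
- **Tool lean:** The moves offer no lean, so I reached past the arm's limit, high above the table, until the tool tipped to about 44°. Coming down like that, the last joint ran into its range limit (no harm done). I went back out and turned the tool half round before trying again.
- **Push:** I pushed the row in with the closed fingers until the force jumped to 11 N at the end wall.
- **Bolt:** I pushed the knob across until it hit its stop, at 14.6 N.

**Last checks**
- **Packs:** The first three packs read x ≈ 101, 78 and 54 mm (home is 102, 78 and 54). They sit about 3 mm to the -y side of the middle line, within the 6 mm limit.
- **Fourth pack:** Its near face read x ≈ 19 mm before the bolt went across (home is 18), and it sits square against the others.
- **Bolt:** The knob is at y ≈ 50 to 52 mm, which is about 60 mm of travel.
- **Other things:** The wheel, rover, tape, dish, screwdriver, gear motor and mug, and the pink and purple packs, look unmoved in the final scene picture.

**What disagreed**
- **Cameras:** The wrist camera and the two fixed cameras placed the dock about 4 mm apart sideways. I worked from the wrist camera.
- **Final picture:** It read about 5 mm short along the bay and 3 mm off sideways, as the cover's edge showed. I corrected the pack and bolt figures above by that offset.

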